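# Wedge the plate rack's tenons tight

### The job

Pluck every wooden wedge out of the pocket tray and set each, thin end down, into a slot of its own in the tenons along the near side of the plate rack (there may be fewer wedges than slots; any slot will do). Drive every wedge fully home, shoulder down on the tenon, by tapping its head with the pounder, not with the fingers, and finally stand the pounder upright back on the middle of its round cork mat. Leave the other things on the worktop where they are.

Things in the scene. Friction and masses are not known exactly. Their poses are not given: they have to be found in the camera images.
- wedge_0_mid (a point): Centre of a headed wooden wedge (3 or 4 identical ones present), 47 mm above its tip, 47 below its top; 60 g. Upright, thin end down, in a tray pocket. z: up to the head; x: taper direction. Stem, lower 70 mm: 18 mm along y; along x 17 mm under the head to 10 at the foot (tip chamfered to 7 x 14). Head, top 24 mm: 26 along x, 34 along y, so a shoulder on each y side. Half turn about z: the same.
- wedge_1_mid (a point): Centre of a headed wooden wedge (3 or 4 identical ones present), 47 mm above its tip, 47 below its top; 60 g. Upright, thin end down, in a tray pocket. z: up to the head; x: taper direction. Stem, lower 70 mm: 18 mm along y; along x 17 mm under the head to 10 at the foot (tip chamfered to 7 x 14). Head, top 24 mm: 26 along x, 34 along y, so a shoulder on each y side. Half turn about z: the same.
- wedge_2_mid (a point): Centre of a headed wooden wedge (3 or 4 identical ones present), 47 mm above its tip, 47 below its top; 60 g. Upright, thin end down, in a tray pocket. z: up to the head; x: taper direction. Stem, lower 70 mm: 18 mm along y; along x 17 mm under the head to 10 at the foot (tip chamfered to 7 x 14). Head, top 24 mm: 26 along x, 34 along y, so a shoulder on each y side. Half turn about z: the same.
- wedge_3_mid (a point): Centre of a headed wooden wedge (3 or 4 identical ones present), 47 mm above its tip, 47 below its top; 60 g. Upright, thin end down, in a tray pocket. z: up to the head; x: taper direction. Stem, lower 70 mm: 18 mm along y; along x 17 mm under the head to 10 at the foot (tip chamfered to 7 x 14). Head, top 24 mm: 26 along x, 34 along y, so a shoulder on each y side. Half turn about z: the same.
- slot_0 (a point): Centre of the mouth of an upright slot for one wedge, in tenon 1 of 4 at the rack's near side, 75 mm above the worktop, level with the tenon's top. Slot: 22 mm along the rack's y, 14 to 15 mm along its x at the mouth, narrowing downward with a wedge's taper, open below. Any wedge fits, its taper along x. Axes as the rack's. Home: wedge centre 52 mm above the worktop, head top at 99 mm.
- slot_1 (a point): Centre of the mouth of an upright slot for one wedge, in tenon 2 of 4 at the rack's near side, 75 mm above the worktop, level with the tenon's top. Slot: 22 mm along the rack's y, 14 to 15 mm along its x at the mouth, narrowing downward with a wedge's taper, open below. Any wedge fits, its taper along x. Axes as the rack's. Home: wedge centre 52 mm above the worktop, head top at 99 mm.
- slot_2 (a point): Centre of the mouth of an upright slot for one wedge, in tenon 3 of 4 at the rack's near side, 75 mm above the worktop, level with the tenon's top. Slot: 22 mm along the rack's y, 14 to 15 mm along its x at the mouth, narrowing downward with a wedge's taper, open below. Any wedge fits, its taper along x. Axes as the rack's. Home: wedge centre 52 mm above the worktop, head top at 99 mm.
- slot_3 (a point): Centre of the mouth of an upright slot for one wedge, in tenon 4 of 4 at the rack's near side, 75 mm above the worktop, level with the tenon's top. Slot: 22 mm along the rack's y, 14 to 15 mm along its x at the mouth, narrowing downward with a wedge's taper, open below. Any wedge fits, its taper along x. Axes as the rack's. Home: wedge centre 52 mm above the worktop, head top at 99 mm.
- rack: Fixed wooden plate rack, origin on the worktop under the middle of the slot row; x points away from the robot, slots in a row along y at -108, -36, 36, 108 mm. Front board 68 mm high at x 12 to 30 mm, dowels 110 mm high from x = 50, back board 75 mm high at 135. A wedge set in lightly (under 6 N) stands by itself, shoulder 21 to 30 mm above the tenon; from there it takes 8 to 15 N down on its head, and stays where left.
- pounder_mid (a point): Kitchen pounder, upright on its mat at first: steel disc 66 mm across, 22 mm high, flat below; above it a round wooden handle, 26 mm across from 22 to 78 mm above the underside, swelling to a 34 mm knob up to 105 mm. The point is on its axis, 52 mm above its underside; z points up the handle. 0.45 kg.
- mat_top (a point): Centre of the top of the pounder's round cork mat, 100 mm across and 4 mm thick, fixed on the worktop.
- tray: Fixed wooden pocket tray, 70 mm along its x, 225 mm along its y, 48 mm high, origin under its centre. Four rectangular pockets in a row along y at -81, -27, 27 and 81 mm, each 16.8 mm along x and 21.5 mm along y, floor 8 mm above the worktop. A wedge in it stands with its head from 78 to 102 mm above the worktop, and can lean a few degrees.
- tin_beans: Bystander: low tin, 75 mm across, 58 mm high, origin under its centre.
- salt_shaker: Bystander: salt shaker, 44 mm across, 90 mm high, origin under its centre.
- honey_jar: Bystander: jar with a lid, 65 mm across, 100 mm high, origin under its centre.
- mug_a: Bystander: spotted mug, 82 x 114 x 91 mm high, origin under the middle of its outline.
- tomato: Bystander: tomato, 58 mm across, 62 mm high, origin under its centre.
There are look-alikes about, which are no part of the job. Leave any blue, red or yellow look-alike of the part that bears pounder_mid alone.

How it is judged:
At the end, for the whole second after the job is handed in: Each wedge that is present stands in a slot of its own, within 8 mm of the slot's centre and 4.6 degrees of upright, its shoulder within 3 mm of the tenon's top; the pounder stands upright on its mat, within 25 mm of the centre, at rest ((horizontal distance between wedge_0_mid and slot_0 below 0.008 m or horizontal distance between wedge_0_mid and slot_1 below 0.008 m or horizontal distance between wedge_0_mid and slot_2 below 0.008 m or horizontal distance between wedge_0_mid and slot_3 below 0.008 m) and height (world z) of wedge_0_mid between 0.048 and 0.055 m and angle between each of wedge_0_mid, wedge_1_mid, wedge_2_mid, wedge_3_mid, pounder_mid's own z axis and vertical below 0.08 rad and (horizontal distance between wedge_1_mid and slot_0 below 0.008 m or horizontal distance between wedge_1_mid and slot_1 below 0.008 m or horizontal distance between wedge_1_mid and slot_2 below 0.008 m or horizontal distance between wedge_1_mid and slot_3 below 0.008 m) and height (world z) of wedge_1_mid between 0.048 and 0.055 m and (horizontal distance between wedge_2_mid and slot_0 below 0.008 m or horizontal distance between wedge_2_mid and slot_1 below 0.008 m or horizontal distance between wedge_2_mid and slot_2 below 0.008 m or horizontal distance between wedge_2_mid and slot_3 below 0.008 m) and height (world z) of wedge_2_mid between 0.048 and 0.055 m and (horizontal distance between wedge_3_mid and slot_0 below 0.008 m or horizontal distance between wedge_3_mid and slot_1 below 0.008 m or horizontal distance between wedge_3_mid and slot_2 below 0.008 m or horizontal distance between wedge_3_mid and slot_3 below 0.008 m) and height (world z) of wedge_3_mid between 0.048 and 0.055 m and horizontal distance between pounder_mid and mat_top below 0.025 m and height (world z) of pounder_mid below 0.062 m and linear speed of pounder below 0.02 m/s); the robot touches nothing.
It fails at once if a wedge in its slot is driven on by the fingers (touched by them with its shoulder less than 15 mm from home) (((horizontal distance between wedge_0_mid and slot_0 below 0.02 m or horizontal distance between wedge_0_mid and slot_1 below 0.02 m or horizontal distance between wedge_0_mid and slot_2 below 0.02 m or horizontal distance between wedge_0_mid and slot_3 below 0.02 m) and height (world z) of wedge_0_mid below 0.067 m and contact force between the fingers and wedge_0 above 1 N) or ((horizontal distance between wedge_1_mid and slot_0 below 0.02 m or horizontal distance between wedge_1_mid and slot_1 below 0.02 m or horizontal distance between wedge_1_mid and slot_2 below 0.02 m or horizontal distance between wedge_1_mid and slot_3 below 0.02 m) and height (world z) of wedge_1_mid below 0.067 m and contact force between the fingers and wedge_1 above 1 N) or ((horizontal distance between wedge_2_mid and slot_0 below 0.02 m or horizontal distance between wedge_2_mid and slot_1 below 0.02 m or horizontal distance between wedge_2_mid and slot_2 below 0.02 m or horizontal distance between wedge_2_mid and slot_3 below 0.02 m) and height (world z) of wedge_2_mid below 0.067 m and contact force between the fingers and wedge_2 above 1 N) or ((horizontal distance between wedge_3_mid and slot_0 below 0.02 m or horizontal distance between wedge_3_mid and slot_1 below 0.02 m or horizontal distance between wedge_3_mid and slot_2 below 0.02 m or horizontal distance between wedge_3_mid and slot_3 below 0.02 m) and height (world z) of wedge_3_mid below 0.067 m and contact force between the fingers and wedge_3 above 1 N)).
It fails at once if a bystander (tin, salt shaker, jar, mug or tomato) is shoved more than 4 cm (distance of any of tin_beans, salt_shaker, honey_jar, mug_a, tomato from where it was at the start of the episode above 0.04 m).
Of wedge_0, wedge_1, wedge_2, wedge_3 only 3 to 4 are there at a start; the rules pass over those that are not, and their reading is None.
At some moment in a run one of pounder may be knocked a few centimetres aside while the robot is not near it.
It also fails if it takes over 210 s, if anything falls off the work surface, if the arm or the gripper's body presses on something with over 40 N, if the wrist force passes 120 N, or if a joint passes its speed limit or range.

### The arm

A 6-joint arm with a two-finger parallel gripper is mounted at the origin on a cart in front of the work surface, level with it; the furniture and walls round the work are solid. World frame = base frame: x ahead of the robot, y to its left, z up, the work surface at z = 0. Lengths are in m, angles in rad, forces in N, time in s.
With the tool pointing down it reaches from about 0.4 to 0.825 m from the base axis. Payload 7 kg.
Tool frame: the origin (TCP) lies between the finger pads; the fingertips stand 11 mm ahead of it and the grasp point (between the pads) lies 8 mm behind it; x points along the fingers, z is the direction in which the jaws open and shut, and the axes are right-handed (so a half turn about x gives the same grasp; the last joint's range is limited). The gripper opens to 88 mm and grips with 3 to 60 N. Pads are 19 mm wide; open, the fingers measure 130 mm over their backs; the gripper's body (78 mm by 193 mm) begins 47 mm behind the grasp point.
Start: joints at [1.447, 0.359, 0.012, 0, -1.224, -0.288], TCP at [0.27, 0.619, 0.212] pointing down, gripper open.
Joint ranges: [-3.07, 3.07], [-1.43, 2.12], [-1.02, 1.25], [-3.03, 1.67], [-3.05, -0], [-3.03, 3.03]. Speed limits (rad/s): [2.39, 2.39, 3.01, 3.14, 3.14, 3.14].

### API

Orientations are given as [roll, pitch, yaw] about the fixed x, y, z axes, in that order (R = Rz(yaw) Ry(pitch) Rx(roll)).
In Python, from station import arm gives the robot as it stands.
- The arm moves only by the tool jog_arm, never from a script. Its argument "motion" is a list of rows, each an object of numbers: "dx", "dy", "dz": the shift along the tool's x, y, z in m; "twist": the turn about the tool's x in degrees. In form: [{"dx": .., "dy": .., "dz": .., "twist": ..}, ...]. A call has 1 to 20 rows; each row is the pose to reach, as a shift and turn from the pose commanded when the call began, along the tool's axes at that moment; what a row does not reach only later rows make up. A row lasts 1/12 s, in which the tool goes at most 41.7 mm and 7.16 degrees, less where a joint would pass 70% of its speed; a pose out of reach is approached as far as the arm can. A call with a gripper value outside its range is refused whole. "gripper" is the finger opening in m, from 0 to 0.0876, set as the call begins (left out, the last holds). The fingers move at their own pace and stop on an object; "newtons" is the grip in N (left out, the last holds). Time passes only in rows, so rows that repeat a pose let the fingers close. It gives the time, the measured TCP pose, the force and the opening at its end, in the units of the state.
- arm.get_state(): the state, without advancing time (a new reading comes with each control period).
- arm.grab_frame(name): name is "side" or "top"; returns the picture (384x512x3 uint8, red, green, blue); there is no depth.
- arm.camera_model(name): a dict with "camera_matrix" (3x3 intrinsics, pixels), "k1" (the pictures are not rectified: a ray, as slopes to the right and down, at radius r is drawn at 1 + k1 r^2 times it, then the intrinsics apply), "eye" and "attitude" of the camera in the world. Camera axes: x right, y down, z forward; pixel columns grow to the right and rows downward; lengths in m; the calibration is good to about 2 mm. A picture is of the moment at which its call begins. camera_model takes no time and is no camera call.
- arm.job_done(): hands the job in, once; it reports no verdict.
The state is a dict: "t": time; "q": joint angles; "qd": joint speeds; "joint_efforts": joint torques, N m; "eef_pos": TCP position; "ee_rot": TCP orientation; "force": force on the tool from outside, world axes, zero at the start; "moment": the same for the moment, N m; "width": finger opening in m.
Only numpy, scipy, OpenCV 4.12 (cv2) and the standard library are available. Lean on these libraries where they do the work, as an engineer would, in place of code of your own. Each camera call takes 0.05 s, during which the arm holds its last target.

## Working session

There is one attempt and no reset: what is moved stays moved. The work goes in short steps, Python scripts to look and compute and a tool call to move; the robot and the scene stay as the last step left them, time stands still between calls to the robot, and variables do not carry over. Pictures are saved under pics/ and viewed, and the job is handed in when it is done.

Besides the shell and the picture viewer there is one more tool, called as name(argument=value, ...), one argument or row to a line, values as JSON. jog_arm: Moves the arm, as the interface text tells. Its arguments: {"type":"object","properties":{"motion":{"type":"array"},"gripper":{"type":"number"},"newtons":{"type":"number"}},"required":["motion"]}

```bash
mkdir -p pics; ls; python3 - <<'E'
from station import arm
import cv2
for n in("side","top"):
    im=arm.grab_frame(n); cv2.imwrite(f"pics/{n}0.png",im[:,:,::-1]); print(n,arm.camera_model(n))
print(arm.get_state())
E
```

```text
pics
side {'camera_matrix': array([[418.60261757,   0.        , 248.09150117],
       [  0.        , 418.60261757, 187.74218064],
       [  0.        ,   0.        ,   1.        ]]), 'k1': -0.028376552827773315, 'eye': array([ 0.23675488, -0.86949136,  0.86841526]), 'attitude': array([-2.31295463,  0.00614473, -0.25824861])}
top {'camera_matrix': array([[418.00143891,   0.        , 255.67460461],
       [  0.        , 418.00143891, 190.45717749],
       [  0.        ,   0.        ,   1.        ]]), 'k1': -0.1220823796633128, 'eye': array([ 0.21638617, -0.0513597 ,  1.23867035]), 'attitude': array([-2.94711311,  0.02001091, -1.54213252])}
{'t': 0.1, 'q': array([ 1.44710185e+00,  3.59320644e-01,  1.11830623e-02, -3.36718613e-04,
       -1.22409045e+00, -2.88074651e-01]), 'qd': array([ 0.00028001, -0.00087369,  0.00204334,  0.00064691,  0.00041006,
       -0.00034136]), 'joint_efforts': array([-1.64334186e-03, -5.84162915e+01,  2.93750560e+01,  7.01557875e+00,
        1.01603186e-02, -5.76525213e-05]), 'eef_pos': array([0.27000676, 0.61815985, 0.21122201]), 'ee_rot': array([ 0.07049822,  1.56933004, -1.91218188]), 'force': array([ 0.57976364, -0.53823132,  0.06217814]), 'moment': array([-0.05219614,  0.04268435, -0.00373984]), 'width': 0.08774247092928113}
```

View pics/side0.png

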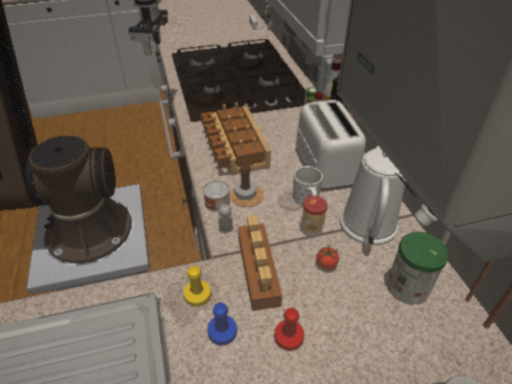

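View pics/top0.png

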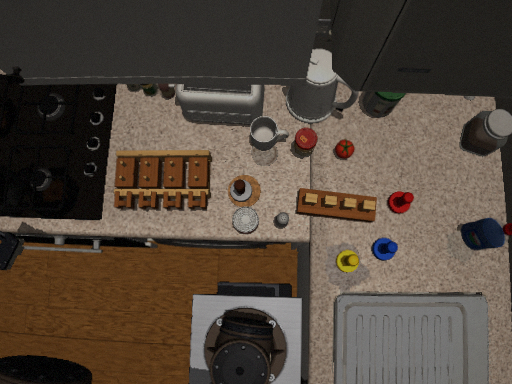

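```bash
cat > h.py <<'E'
import numpy as np, cv2
from scipy.spatial.transform import Rotation as Ro
from station import arm
def cam(n):
    m=arm.camera_model(n); return m['camera_matrix'],m['k1'],m['eye'],Ro.from_euler('xyz',m['attitude']).as_matrix()
def ray(n,uv):
    K,k,e,R=cam(n)
    p=cv2.undistortPoints(np.array([[uv]],float),K,np.array([k,0,0,0]),criteria=(3,50,1e-9)).ravel() if 0 else cv2.undistortPoints(np.array([[uv]],float),K,np.array([k,0,0,0.])).ravel()
    return e,R@np.array([p[0],p[1],1.])
def onz(n,uv,z):
    e,d=ray(n,uv); return e+d*(z-e[2])/d[2]
def proj(n,P):
    K,k,e,R=cam(n); P=np.atleast_2d(P).astype(float)
    c=(P-e)@R; return cv2.projectPoints(c.reshape(-1,1,3),np.zeros(3),np.zeros(3),K,np.array([k,0,0,0.]))[0].reshape(-1,2)
def tri(a,b):
    e1,d1=ray('top',a); e2,d2=ray('side',b)
    d1=d1/np.linalg.norm(d1);d2=d2/np.linalg.norm(d2)
    s=np.linalg.lstsq(np.c_[d1,-d2],e2-e1,rcond=None)[0]
    p,q=e1+s[0]*d1,e2+s[1]*d2
    return (p+q)/2,np.linalg.norm(p-q)
def grab(n,f,crop=None,s=1):
    im=arm.grab_frame(n)[:,:,::-1].copy()
    cv2.imwrite(f'pics/{f}_raw.png',im)
    if crop: x0,y0,x1,y1=crop; c=cv2.resize(im[y0:y1,x0:x1],None,fx=s,fy=s,interpolation=cv2.INTER_CUBIC); cv2.imwrite(f'pics/{f}.png',c)
    return im
def pose():
    s=arm.get_state(); R=Ro.from_euler('xyz',s['ee_rot']).as_matrix(); return s['eef_pos'],R,s
E
python3 - <<'E'
from h import *
for n,c,s,f in (('top',(100,130,220,220),6,'ct_rack'),('top',(280,160,400,240),6,'ct_tray'),('top',(215,110,365,240),5,'ct_mid'),('side',(190,95,290,180),7,'cs_rack'),('side',(190,165,340,310),5,'cs_mid')):
    im=cv2.imread(f'pics/{n}0.png'); x0,y0,x1,y1=c
    cv2.imwrite(f'pics/{f}.png',cv2.resize(im[y0:y1,x0:x1],None,fx=s,fy=s,interpolation=cv2.INTER_CUBIC))
p,R,s=pose(); print(R.round(3)); print(proj('top',p),proj('side',p), proj('top',[0,0,0]),proj('side',[0,0,0]))
E
```

```text
[[-0.     0.916 -0.4  ]
 [-0.001 -0.4   -0.916]
 [-1.     0.     0.001]]
[[  7.34597902 240.2322459 ]] [[153.34906433  52.14836709]] [[244.23334282 347.81242735]] [[ 88.5229817 228.8305626]]
```

View pics/ct_rack.png

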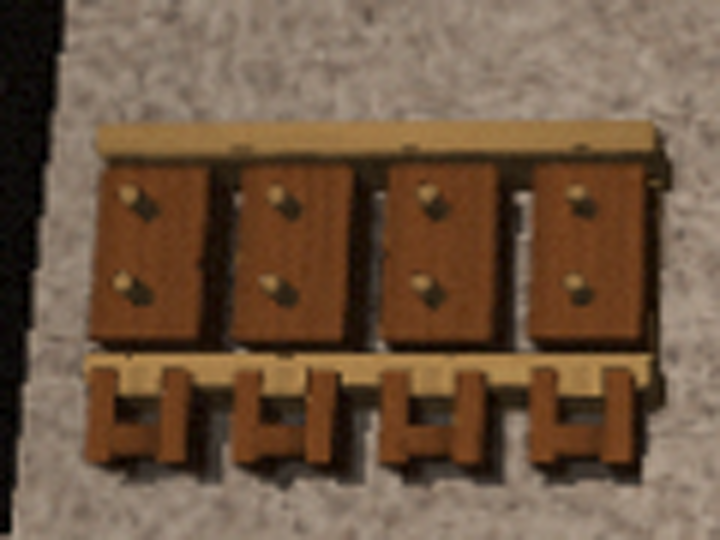

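View pics/ct_tray.png

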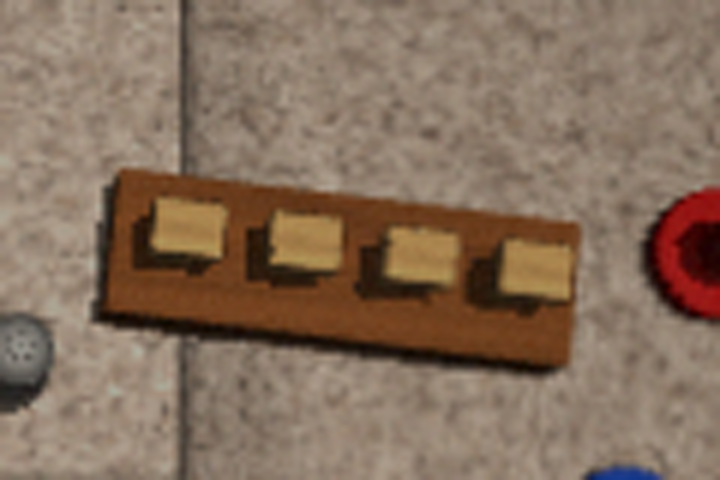

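View pics/ct_mid.png

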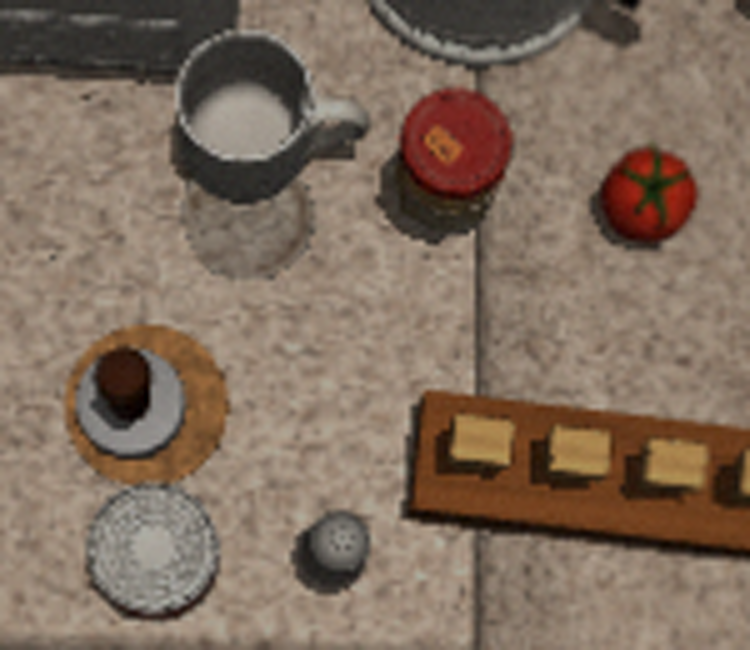

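View pics/cs_rack.png

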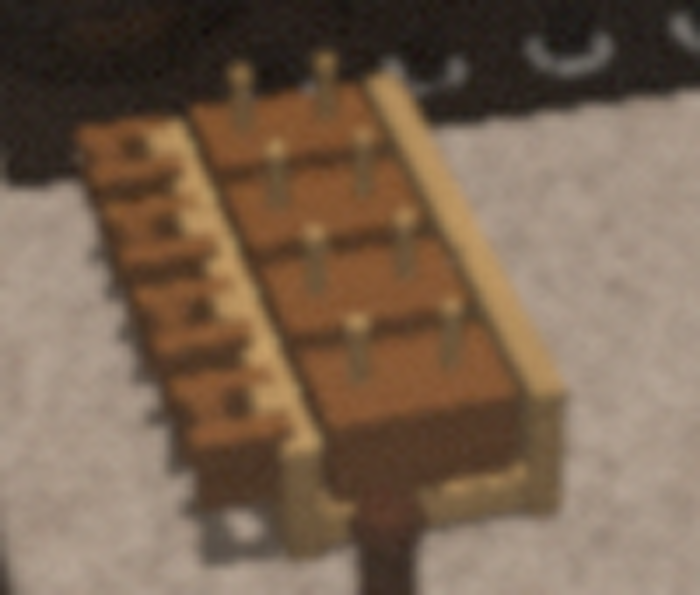

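View pics/cs_mid.png

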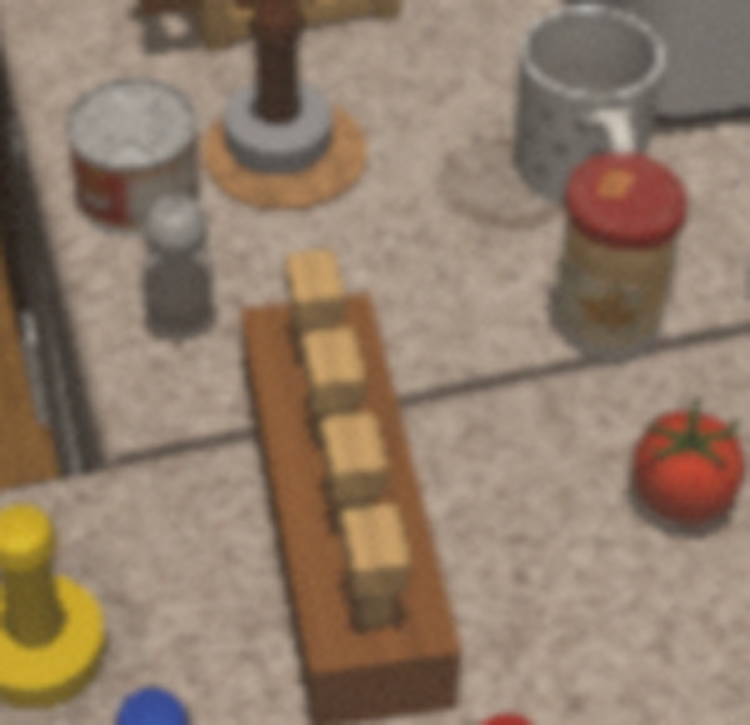

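```bash
python3 - <<'E'
from h import *
t=lambda u,v,ox,oy,s:((u+.5)/s-.5+ox,(v+.5)/s-.5+oy)
print('slots top')
for u in (138,285,432,580): print(onz('top',t(u,410,100,130,6),.075).round(4))
print('slots side')
for u,v in((135,147),(168,225),(198,310),(238,400)): print(onz('side',t(u,v,190,95,7),.075).round(4))
print('back board ends, front corners')
for u,v in((97,123),(653,122),(652,152),(97,152)): print(onz('top',t(u,v,100,130,6),.075).round(4))
print('tenon corners near-left..')
for u,v in((86,464),(187,463),(631,462),(528,464)): print(onz('top',t(u,v,100,130,6),.075).round(4))
print('tray corners')
for u,v in((120,170),(581,222),(568,368),(106,313)): print(onz('top',t(u,v,280,160,6),.048).round(4))
for n in('top','side'):
    im=cv2.imread(f'pics/{n}0.png'); h=cv2.cvtColor(im,cv2.COLOR_BGR2HSV)
    m=cv2.inRange(h,(12,70,130),(28,255,255))
    x0,y0,x1,y1=(290,180,385,225) if n=='top' else (235,210,285,295)
    mm=np.zeros_like(m);mm[y0:y1,x0:x1]=m[y0:y1,x0:x1]
    cs,_=cv2.findContours(mm,cv2.RETR_EXTERNAL,cv2.CHAIN_APPROX_NONE)
    for c in cs:
        a=cv2.contourArea(c)
        if a>20:
            r=cv2.minAreaRect(c); print(n,a,r,onz(n,r[0],.102).round(4))
E
```

```text
slots top
[0.4135 0.3616 0.075 ]
[0.4154 0.2892 0.075 ]
[0.4173 0.2178 0.075 ]
[0.4191 0.1468 0.075 ]
slots side
[0.4163 0.3612 0.075 ]
[0.4187 0.2901 0.075 ]
[0.4185 0.2188 0.075 ]
[0.4219 0.1478 0.075 ]
back board ends, front corners
[0.5564 0.3961 0.075 ]
[0.5616 0.1194 0.075 ]
[0.5465 0.119  0.075 ]
[0.5415 0.3946 0.075 ]
tenon corners near-left..
[0.3865 0.385  0.075 ]
[0.3885 0.3351 0.075 ]
[0.3948 0.1212 0.075 ]
[0.3926 0.1702 0.075 ]
tray corners
[ 0.4609 -0.1481  0.048 ]
[ 0.4407 -0.3725  0.048 ]
[ 0.3693 -0.3644  0.048 ]
[ 0.3908 -0.1421  0.048 ]
top 80.0 ((370.3692321777344, 204.5461883544922), (13.767855644226074, 8.434361457824707), 7.125016689300537) [ 0.4077 -0.3404  0.102 ]
top 76.0 ((350.5, 202.0), (8.0, 11.0), 90.0) [ 0.4136 -0.285   0.102 ]
top 78.5 ((330.5304870605469, 199.7255859375), (11.595312118530273, 8.392796516418457), 6.340190887451172) [ 0.4186 -0.2296  0.102 ]
top 81.0 ((311.1499938964844, 197.44996643066406), (11.455129623413086, 8.485281944274902), 8.130102157592773) [ 0.4237 -0.176   0.102 ]
side 1366.0 ((257.7059020996094, 256.32354736328125), (84.88746643066406, 29.34680938720703), 75.96376037597656) [ 0.4074 -0.2916  0.102 ]
```

```bash
cat >> h.py <<'E'
def go(x,y,z,zdir_deg):
    p,R,s=pose(); d=R.T@(np.array([x,y,z])-p)
    t=np.array([np.cos(np.radians(zdir_deg)),np.sin(np.radians(zdir_deg)),0])
    tt=R.T@t; tw=np.degrees(np.arctan2(-tt[1],tt[2]))
    print('d',(d).round(4),'twist',round(tw,2),'rows',np.ceil(np.linalg.norm(d)/.0417),'q',s['q'].round(2),'t',round(s['t'],2),'p',p.round(4))
E
python3 -c "
from h import *
go(.46,.2,.25,174.7)"
```

```text
d [-0.0383  0.3415  0.3072] twist 71.7 rows 12.0 q [ 1.45  0.36  0.01 -0.   -1.22 -0.29] t 0.1 p [0.27   0.6182 0.2112]
```

jog_arm(
  motion=[
    {"dx": -0.038, "dy": 0.3415, "dz": 0.307, "twist": 71.7},
    {"dx": -0.038, "dy": 0.3415, "dz": 0.307, "twist": 71.7},
    {"dx": -0.038, "dy": 0.3415, "dz": 0.307, "twist": 71.7},
    {"dx": -0.038, "dy": 0.3415, "dz": 0.307, "twist": 71.7},
    {"dx": -0.038, "dy": 0.3415, "dz": 0.307, "twist": 71.7},
    {"dx": -0.038, "dy": 0.3415, "dz": 0.307, "twist": 71.7},
    {"dx": -0.038, "dy": 0.3415, "dz": 0.307, "twist": 71.7},
    {"dx": -0.038, "dy": 0.3415, "dz": 0.307, "twist": 71.7},
    {"dx": -0.038, "dy": 0.3415, "dz": 0.307, "twist": 71.7},
    {"dx": -0.038, "dy": 0.3415, "dz": 0.307, "twist": 71.7},
    {"dx": -0.038, "dy": 0.3415, "dz": 0.307, "twist": 71.7},
    {"dx": -0.038, "dy": 0.3415, "dz": 0.307, "twist": 71.7},
    {"dx": -0.038, "dy": 0.3415, "dz": 0.307, "twist": 71.7},
    {"dx": -0.038, "dy": 0.3415, "dz": 0.307, "twist": 71.7},
    {"dx": -0.038, "dy": 0.3415, "dz": 0.307, "twist": 71.7},
    {"dx": -0.038, "dy": 0.3415, "dz": 0.307, "twist": 71.7},
  ],
  gripper=0.06,
)

```text
t: 1.43
eef_pos: [0.4598, 0.2015, 0.2498]
ee_rot: [0.638, 1.57, -2.594]
force: [-0.9, 0.5, 0.2]
width: 0.0602
```

```bash
python3 -c "
from h import *
go(.4234,-.176,.16,174.7); print(pose()[1].round(3))"
```

```text
d [0.0899 0.3793 0.002 ] twist 0.1 rows 10.0 q [ 0.8   0.05 -0.3  -0.   -1.22 -0.9 ] t 1.43 p [0.4598 0.2015 0.2498]
[[-0.    -0.091 -0.996]
 [-0.    -0.996  0.091]
 [-1.     0.     0.   ]]
```

jog_arm(
  motion=[
    {"dx": 0.0, "dy": 0.38, "dz": 0.002, "twist": 0},
    {"dx": 0.0, "dy": 0.38, "dz": 0.002, "twist": 0},
    {"dx": 0.0, "dy": 0.38, "dz": 0.002, "twist": 0},
    {"dx": 0.0, "dy": 0.38, "dz": 0.002, "twist": 0},
    {"dx": 0.0, "dy": 0.38, "dz": 0.002, "twist": 0},
    {"dx": 0.09, "dy": 0.38, "dz": 0.002, "twist": 0},
    {"dx": 0.09, "dy": 0.38, "dz": 0.002, "twist": 0},
    {"dx": 0.09, "dy": 0.38, "dz": 0.002, "twist": 0},
    {"dx": 0.09, "dy": 0.38, "dz": 0.002, "twist": 0},
    {"dx": 0.09, "dy": 0.38, "dz": 0.002, "twist": 0},
    {"dx": 0.09, "dy": 0.38, "dz": 0.002, "twist": 0},
    {"dx": 0.09, "dy": 0.38, "dz": 0.002, "twist": 0},
    {"dx": 0.09, "dy": 0.38, "dz": 0.002, "twist": 0},
  ],
)

```text
t: 2.52
eef_pos: [0.4237, -0.177, 0.1602]
ee_rot: [1.12, 1.571, -2.113]
force: [0.5, 0.9, 0.5]
width: 0.0598
```

```bash
python3 -c "
from h import *
grab('side','s1',(190,120,340,310),4);grab('top','t1',(200,110,400,240),4)
go(.4234,-.176,.082,174.7);"
```

```text
d [ 0.0787 -0.0005  0.0008] twist 0.12 rows 2.0 q [ 0.04  0.04 -0.52  0.   -1.01 -0.13] t 2.62 p [ 0.4241 -0.1766  0.1607]
```

View pics/s1.png

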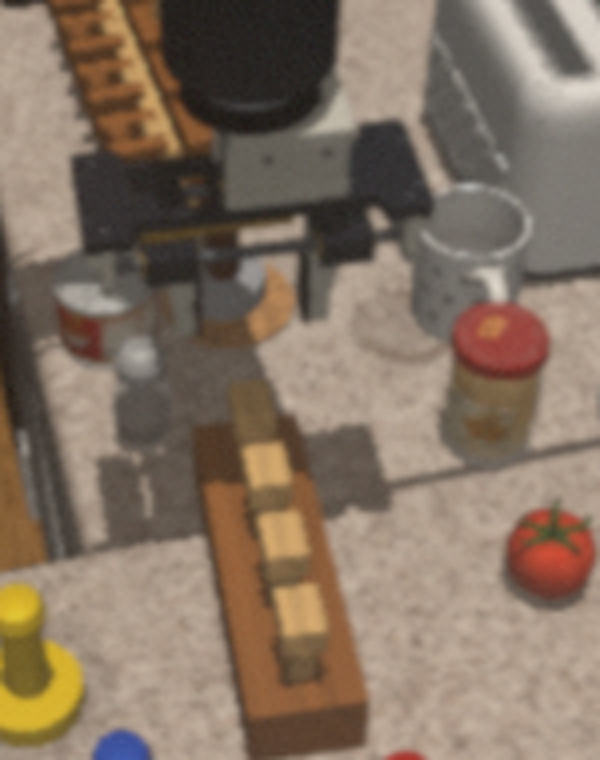

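View pics/t1.png

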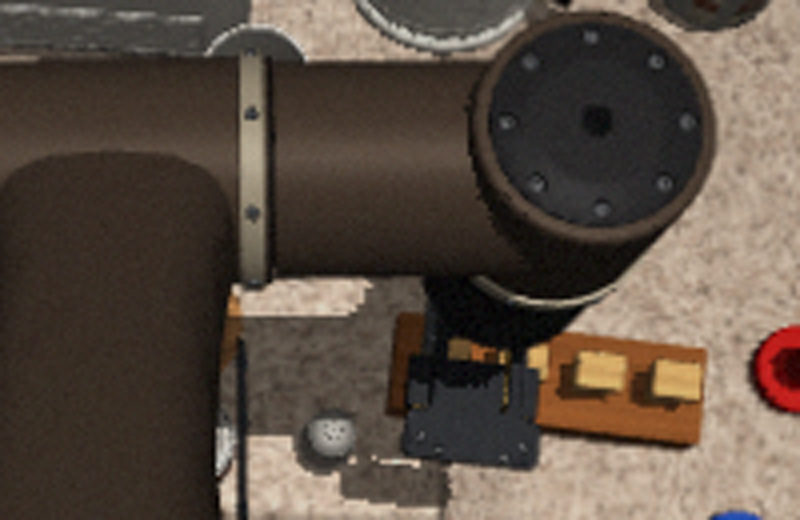

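jog_arm(
  motion=[
    {"dx": 0.04, "dy": -0.0005, "dz": 0.0005},
    {"dx": 0.0785, "dy": -0.0005, "dz": 0.0005},
    {"dx": 0.0785, "dy": -0.0005, "dz": 0.0005},
    {"dx": 0.0785, "dy": -0.0005, "dz": 0.0005},
    {"dx": 0.0785, "dy": -0.0005, "dz": 0.0005},
  ],
)

```text
invalid input
```

jog_arm(
  motion=[
    {"dx": 0},
    {"dx": 0},
    {"dx": 0},
    {"dx": 0},
    {"dx": 0},
    {"dx": 0},
    {"dx": 0},
    {"dx": 0},
  ],
  gripper=0.015,
  newtons=25,
)

```text
invalid input
```

jog_arm(
  motion=[
    {"dx": 0.04, "dy": -0.0005, "dz": 0.0005, "twist": 0},
    {"dx": 0.0785, "dy": -0.0005, "dz": 0.0005, "twist": 0},
    {"dx": 0.0785, "dy": -0.0005, "dz": 0.0005, "twist": 0},
    {"dx": 0.0785, "dy": -0.0005, "dz": 0.0005, "twist": 0},
    {"dx": 0.0785, "dy": -0.0005, "dz": 0.0005, "twist": 0},
  ],
)

```text
t: 3.03
eef_pos: [0.4243, -0.1767, 0.0834]
ee_rot: [2.831, 1.569, -0.401]
force: [-0.1, 0.1, 0.9]
width: 0.0601
```

jog_arm(
  motion=[
    {"dx": 0, "dy": 0, "dz": 0, "twist": 0},
    {"dx": 0, "dy": 0, "dz": 0, "twist": 0},
    {"dx": 0, "dy": 0, "dz": 0, "twist": 0},
    {"dx": 0, "dy": 0, "dz": 0, "twist": 0},
    {"dx": 0, "dy": 0, "dz": 0, "twist": 0},
    {"dx": 0, "dy": 0, "dz": 0, "twist": 0},
    {"dx": 0, "dy": 0, "dz": 0, "twist": 0},
    {"dx": 0, "dy": 0, "dz": 0, "twist": 0},
  ],
  gripper=0.015,
  newtons=25,
)

```text
t: 3.7
eef_pos: [0.423, -0.1773, 0.0818]
ee_rot: [2.772, 1.57, -0.462]
force: [-0.0, -0.6, 3.4]
width: 0.0255
```

```bash
python3 -c "
from h import *
go(.4143,.3615,.18,181.4)"
```

```text
d [-0.0983 -0.5356  0.0583] twist -6.69 rows 14.0 q [ 0.03  0.14 -0.63  0.   -0.81 -0.13] t 3.7 p [ 0.423  -0.1773  0.0818]
```

jog_arm(
  motion=[
    {"dx": -0.04, "dy": 0, "dz": 0, "twist": 0},
    {"dx": -0.08, "dy": 0, "dz": 0, "twist": 0},
    {"dx": -0.12, "dy": 0, "dz": 0, "twist": 0},
    {"dx": -0.14, "dy": -0.03, "dz": 0.0, "twist": 0},
    {"dx": -0.14, "dy": -0.07, "dz": 0.007, "twist": -1},
    {"dx": -0.14, "dy": -0.11, "dz": 0.012, "twist": -2},
    {"dx": -0.14, "dy": -0.15, "dz": 0.016, "twist": -3},
    {"dx": -0.14, "dy": -0.19, "dz": 0.02, "twist": -3},
    {"dx": -0.14, "dy": -0.23, "dz": 0.025, "twist": -4},
    {"dx": -0.14, "dy": -0.27, "dz": 0.03, "twist": -4},
    {"dx": -0.14, "dy": -0.31, "dz": 0.034, "twist": -4},
    {"dx": -0.14, "dy": -0.35, "dz": 0.038, "twist": -5},
    {"dx": -0.14, "dy": -0.39, "dz": 0.042, "twist": -5},
    {"dx": -0.14, "dy": -0.43, "dz": 0.047, "twist": -6},
    {"dx": -0.14, "dy": -0.47, "dz": 0.051, "twist": -6.7},
    {"dx": -0.12, "dy": -0.5, "dz": 0.054, "twist": -6.7},
    {"dx": -0.1, "dy": -0.525, "dz": 0.057, "twist": -6.7},
    {"dx": -0.098, "dy": -0.5356, "dz": 0.0583, "twist": -6.7},
    {"dx": -0.098, "dy": -0.5356, "dz": 0.0583, "twist": -6.7},
    {"dx": -0.098, "dy": -0.5356, "dz": 0.0583, "twist": -6.7},
  ],
)

```text
t: 5.37
eef_pos: [0.4139, 0.3613, 0.1792]
ee_rot: [1.128, 1.569, -1.988]
force: [-0.2, 0.2, -0.0]
width: 0.0256
```

```bash
python3 -c "
from h import *
grab('side','s2',(170,60,300,190),5);grab('top','t2',(90,120,270,240),4)
go(.4143,.3615,.115,181.4)"
```

```text
d [ 0.0653 -0.0006  0.0001] twist -0.02 rows 2.0 q [ 1.07  0.18 -0.31  0.   -1.08 -1.05] t 5.47 p [0.4144 0.3608 0.1803]
```

View pics/s2.png

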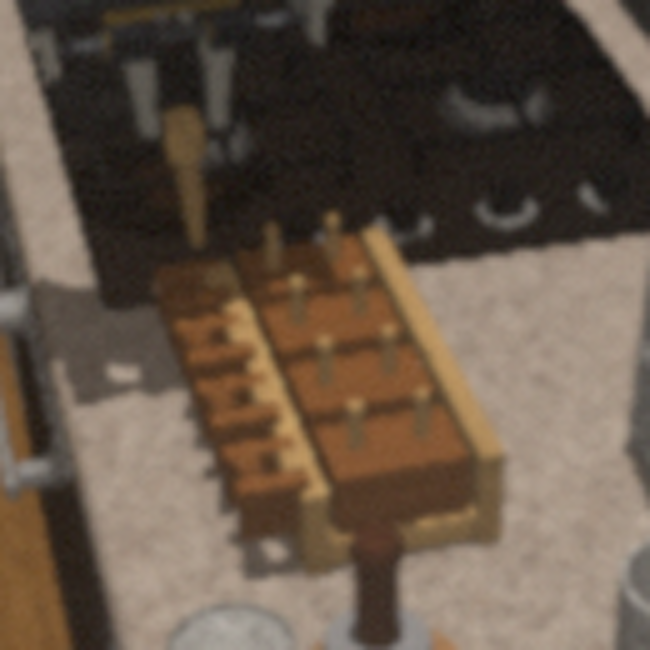

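View pics/t2.png

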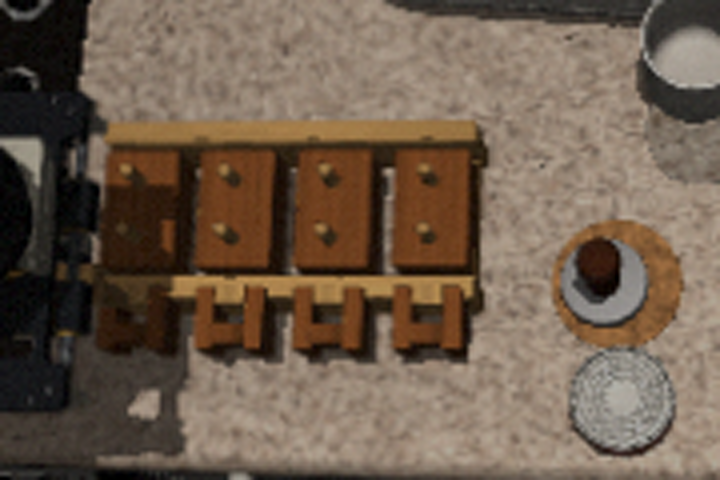

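```bash
python3 -c "
from h import *
q=proj('side',[[.4144,.3608,.2],[.4144,.3608,.1765],[.4144,.3608,.1065]]); print(q,(q-[170,60]+.5)*5)
for u,v in((182,107),(197,247)): print(onz('side',((u+.5)/5-.5+170,(v+.5)/5-.5+60),.2 if v<200 else .1065))"
```

```text
[[205.67687433  83.08219683]
 [206.20014582  89.51554852]
 [207.69404523 107.85087103]] [[180.88437164 117.91098417]
 [183.50072908 150.07774259]
 [190.97022616 241.75435516]]
[0.41797603 0.37431242 0.2       ]
[0.41732285 0.35240621 0.1065    ]
```

```bash
python3 -c "
from h import *
im=cv2.imread('pics/s2_raw.png')[70:120,190:230]; im=cv2.convertScaleAbs(im,alpha=1.8,beta=20)
im=cv2.resize(im,None,fx=14,fy=12,interpolation=cv2.INTER_NEAREST)
for p in proj('side',[[.4144,.3608,.2],[.4144,.3608,.1765],[.4144,.3608,.1065]]): cv2.circle(im,(int((p[0]-190+.5)*14),int((p[1]-70+.5)*12)),3,(0,0,255),-1)
cv2.imwrite('pics/z2.png',im)"
```

```text
(no output)
```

View pics/z2.png

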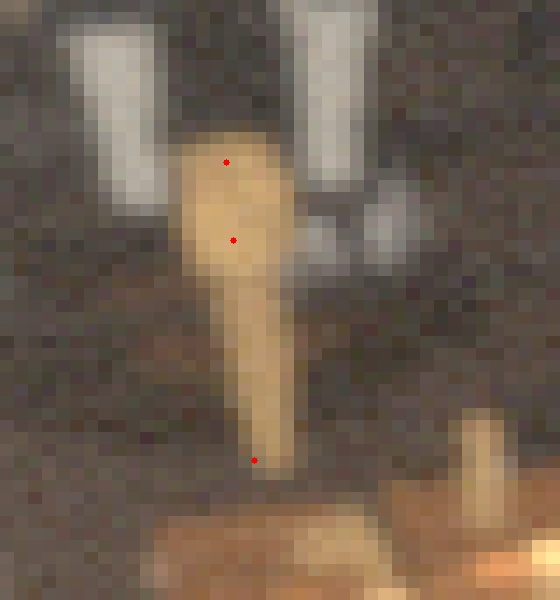

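jog_arm(
  motion=[
    {"dx": 0.02, "dy": -0.0005, "dz": 0.0014, "twist": 0},
    {"dx": 0.025, "dy": -0.0005, "dz": 0.0014, "twist": 0},
    {"dx": 0.03, "dy": -0.0005, "dz": 0.0014, "twist": 0},
    {"dx": 0.035, "dy": -0.0005, "dz": 0.0014, "twist": 0},
    {"dx": 0.04, "dy": -0.0005, "dz": 0.0014, "twist": 0},
    {"dx": 0.045, "dy": -0.0005, "dz": 0.0014, "twist": 0},
    {"dx": 0.05, "dy": -0.0005, "dz": 0.0014, "twist": 0},
  ],
)

```text
t: 6.05
eef_pos: [0.4129, 0.3621, 0.1295]
ee_rot: [-2.244, 1.57, 0.922]
force: [0.2, -0.4, -0.4]
width: 0.0257
```

```bash
python3 -c "
from h import *
print(arm.get_state()['force'])
go(.4143,.3615,.105,181.4);grab('side','s3',(190,70,240,120),12)"
```

```text
[ 0.16008631 -0.36466618 -0.43727776]
d [ 0.0245  0.0006 -0.0014] twist -0.0 rows 1.0 q [ 1.08  0.22 -0.38  0.   -0.97 -1.05] t 6.05 p [0.4129 0.3621 0.1295]
```

View pics/s3.png

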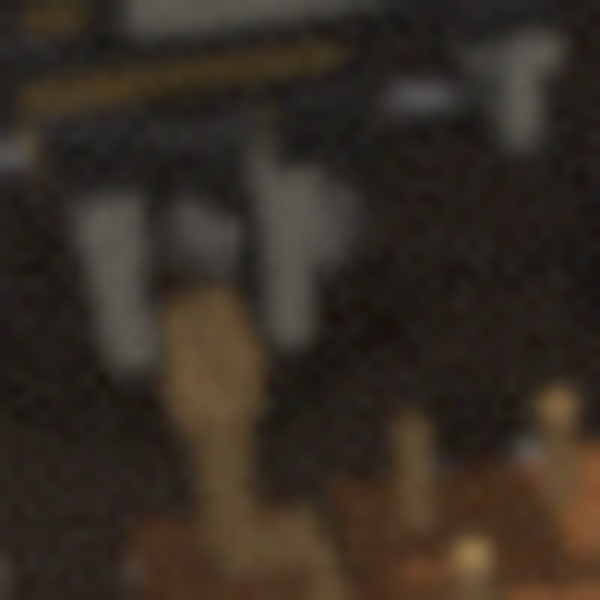

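Tip (about 217,525 in the crop) is entering the tenon with no contact force; go on down in small steps.

jog_arm(
  motion=[
    {"dx": 0.004, "dy": 0, "dz": 0, "twist": 0},
    {"dx": 0.008, "dy": 0, "dz": 0, "twist": 0},
    {"dx": 0.012, "dy": 0, "dz": 0, "twist": 0},
    {"dx": 0.014, "dy": 0, "dz": 0, "twist": 0},
    {"dx": 0.014, "dy": 0, "dz": 0, "twist": 0},
  ],
)

```text
t: 6.52
eef_pos: [0.4128, 0.3621, 0.1153]
ee_rot: [1.659, 1.571, -1.458]
force: [1.0, 0.5, -2.2]
width: 0.0254
```

jog_arm(
  motion=[
    {"dx": 0.002, "dy": 0, "dz": 0, "twist": 0},
    {"dx": 0.004, "dy": 0, "dz": 0, "twist": 0},
    {"dx": 0.004, "dy": 0, "dz": 0, "twist": 0},
  ],
)

```text
t: 6.77
eef_pos: [0.4132, 0.3627, 0.1126]
ee_rot: [-2.372, 1.569, 0.794]
force: [-0.5, -0.5, 6.6]
width: 0.0256
```

```bash
python3 -c "
from h import *
for i in range(1): print(arm.get_state()['force'].round(2),arm.get_state()['moment'].round(3))
grab('side','s4',(190,70,240,120),12);grab('top','t4',(80,150,180,230),7)
print(arm.get_state()['force'].round(2),arm.get_state()['eef_pos'].round(4))"
```

```text
[-0.45 -0.55  6.6 ] [-0.032  0.614 -0.   ]
[ 0.05 -0.02  6.21] [0.4132 0.3626 0.1126]
```

View pics/s4.png

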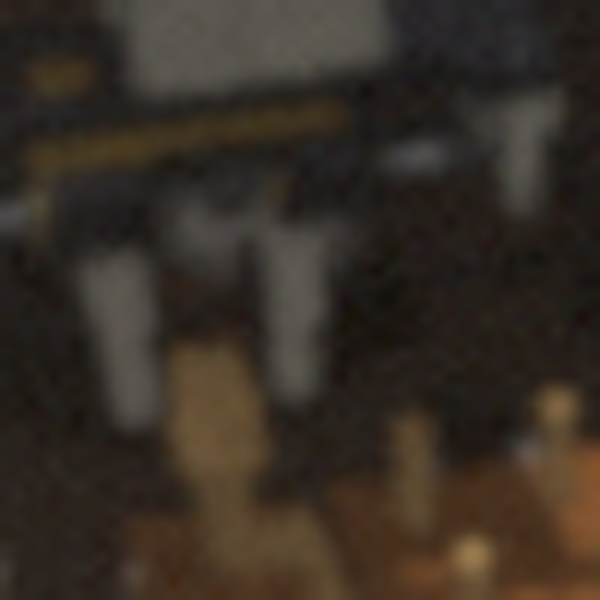

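View pics/t4.png

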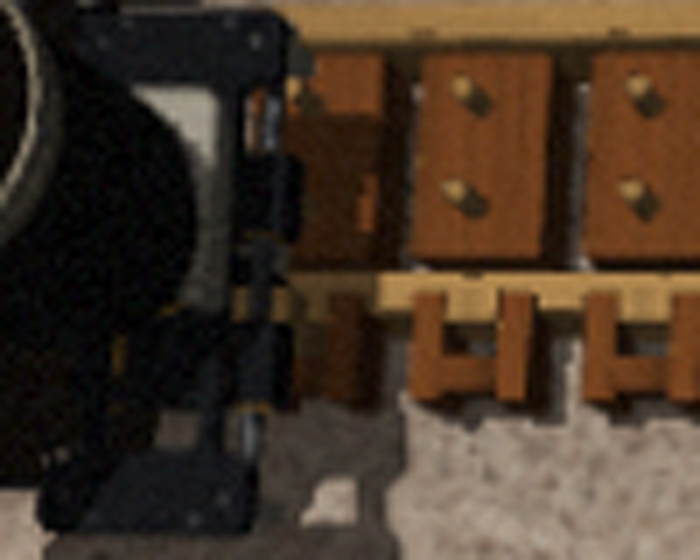

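jog_arm(
  motion=[
    {"dx": 0, "dy": 0, "dz": 0, "twist": 0},
    {"dx": 0, "dy": 0, "dz": 0, "twist": 0},
    {"dx": 0, "dy": 0, "dz": 0, "twist": 0},
  ],
  gripper=0.05,
)

```text
t: 7.12
eef_pos: [0.4126, 0.3619, 0.1114]
ee_rot: [0.403, 1.571, -2.714]
force: [-0.2, -0.5, 0.3]
width: 0.04
```

jog_arm(
  motion=[
    {"dx": -0.04, "dy": 0, "dz": 0, "twist": 0},
    {"dx": -0.08, "dy": 0, "dz": 0, "twist": 0},
    {"dx": -0.12, "dy": 0, "dz": 0, "twist": 0},
    {"dx": -0.12, "dy": 0.04, "dz": 0, "twist": 0},
    {"dx": -0.12, "dy": 0.08, "dz": 0, "twist": 0},
    {"dx": -0.12, "dy": 0.12, "dz": 0, "twist": 0},
    {"dx": -0.12, "dy": 0.16, "dz": 0, "twist": 0},
    {"dx": -0.12, "dy": 0.2, "dz": 0, "twist": 0},
    {"dx": -0.12, "dy": 0.2, "dz": 0, "twist": 0},
  ],
)

```text
t: 7.87
eef_pos: [0.4163, 0.157, 0.2316]
ee_rot: [0.437, 1.57, -2.683]
force: [0.0, -0.4, -0.6]
width: 0.0499
```

```bash
python3 -c "
from h import *
grab('side','s5',(185,70,255,150),8);grab('top','t5',(90,150,190,230),7)
go(.4181,-.2296,.16,174.7)"
```

```text
d [0.0715 0.3904 0.0081] twist 6.56 rows 10.0 q [ 0.81 -0.04 -0.43 -0.   -1.18 -0.79] t 7.97 p [0.4176 0.1608 0.2318]
```

View pics/s5.png

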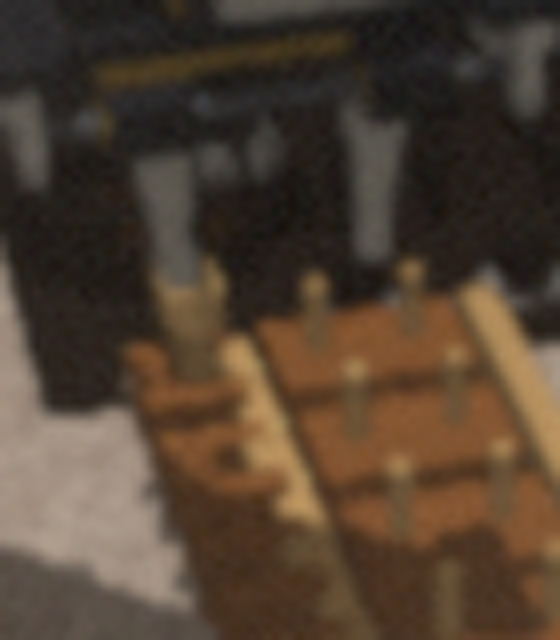

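View pics/t5.png

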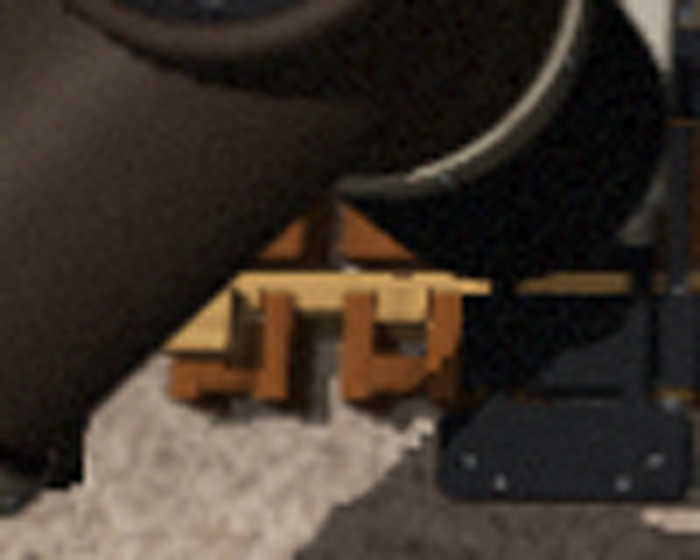

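jog_arm(
  motion=[
    {"dx": 0, "dy": 0.04, "dz": 0.008, "twist": 2},
    {"dx": 0, "dy": 0.08, "dz": 0.008, "twist": 4},
    {"dx": 0, "dy": 0.12, "dz": 0.008, "twist": 6.6},
    {"dx": 0, "dy": 0.16, "dz": 0.008, "twist": 6.6},
    {"dx": 0, "dy": 0.2, "dz": 0.008, "twist": 6.6},
    {"dx": 0, "dy": 0.24, "dz": 0.008, "twist": 6.6},
    {"dx": 0, "dy": 0.28, "dz": 0.008, "twist": 6.6},
    {"dx": 0, "dy": 0.32, "dz": 0.008, "twist": 6.6},
    {"dx": 0, "dy": 0.36, "dz": 0.008, "twist": 6.6},
    {"dx": 0.03, "dy": 0.3875, "dz": 0.008, "twist": 6.6},
    {"dx": 0.07, "dy": 0.3905, "dz": 0.008, "twist": 6.6},
    {"dx": 0.08, "dy": 0.3905, "dz": 0.008, "twist": 6.6},
    {"dx": 0.08, "dy": 0.3905, "dz": 0.008, "twist": 6.6},
    {"dx": 0.08, "dy": 0.3905, "dz": 0.008, "twist": 6.6},
  ],
)

```text
t: 9.13
eef_pos: [0.4199, -0.228, 0.1521]
ee_rot: [0.56, 1.57, -2.671]
force: [0.6, 0.3, 0.5]
width: 0.0502
```

```bash
python3 -c "
from h import *
go(.4181,-.2296,.082,174.7)"
```

```text
d [0.0701 0.0017 0.0016] twist 0.19 rows 2.0 q [-0.08  0.08 -0.5   0.   -0.99 -0.01] t 9.13 p [ 0.4199 -0.228   0.1521]
```

jog_arm(
  motion=[
    {"dx": 0.0, "dy": 0.0017, "dz": 0.0016, "twist": 0},
    {"dx": 0.035, "dy": 0.0017, "dz": 0.0016, "twist": 0},
    {"dx": 0.07, "dy": 0.0017, "dz": 0.0016, "twist": 0},
    {"dx": 0.07, "dy": 0.0017, "dz": 0.0016, "twist": 0},
    {"dx": 0.07, "dy": 0.0017, "dz": 0.0016, "twist": 0},
    {"dx": 0.07, "dy": 0.0017, "dz": 0.0016, "twist": 0},
  ],
)

```text
t: 9.63
eef_pos: [0.4194, -0.23, 0.0841]
ee_rot: [2.871, 1.568, -0.359]
force: [0.1, 0.1, -0.5]
width: 0.0503
```

jog_arm(
  motion=[
    {"dx": 0, "dy": 0, "dz": 0, "twist": 0},
    {"dx": 0, "dy": 0, "dz": 0, "twist": 0},
    {"dx": 0, "dy": 0, "dz": 0, "twist": 0},
    {"dx": 0, "dy": 0, "dz": 0, "twist": 0},
    {"dx": 0, "dy": 0, "dz": 0, "twist": 0},
    {"dx": 0, "dy": 0, "dz": 0, "twist": 0},
    {"dx": 0, "dy": 0, "dz": 0, "twist": 0},
  ],
  gripper=0.015,
)

```text
t: 10.22
eef_pos: [0.418, -0.2303, 0.0822]
ee_rot: [2.749, 1.57, -0.483]
force: [0.1, -0.5, 6.3]
width: 0.0259
```

```bash
python3 -c "
from h import *
go(.4155,.2895,.18,181.4)"
```

```text
d [-0.0981 -0.5174  0.0493] twist -6.58 rows 13.0 q [-0.09  0.16 -0.59  0.   -0.81 -0.  ] t 10.22 p [ 0.418  -0.2303  0.0822]
```

jog_arm(
  motion=[
    {"dx": -0.04, "dy": 0, "dz": 0, "twist": 0},
    {"dx": -0.08, "dy": 0, "dz": 0, "twist": 0},
    {"dx": -0.12, "dy": 0, "dz": 0, "twist": 0},
    {"dx": -0.14, "dy": -0.03, "dz": 0.0, "twist": 0},
    {"dx": -0.14, "dy": -0.07, "dz": 0.007, "twist": -1},
    {"dx": -0.14, "dy": -0.11, "dz": 0.012, "twist": -2},
    {"dx": -0.14, "dy": -0.15, "dz": 0.014, "twist": -3},
    {"dx": -0.14, "dy": -0.19, "dz": 0.018, "twist": -3},
    {"dx": -0.14, "dy": -0.23, "dz": 0.022, "twist": -4},
    {"dx": -0.14, "dy": -0.27, "dz": 0.026, "twist": -4},
    {"dx": -0.14, "dy": -0.31, "dz": 0.03, "twist": -4},
    {"dx": -0.14, "dy": -0.35, "dz": 0.034, "twist": -5},
    {"dx": -0.14, "dy": -0.39, "dz": 0.037, "twist": -5},
    {"dx": -0.14, "dy": -0.43, "dz": 0.041, "twist": -6},
    {"dx": -0.14, "dy": -0.47, "dz": 0.045, "twist": -6.6},
    {"dx": -0.12, "dy": -0.5, "dz": 0.048, "twist": -6.6},
    {"dx": -0.1, "dy": -0.515, "dz": 0.049, "twist": -6.6},
    {"dx": -0.098, "dy": -0.5174, "dz": 0.0493, "twist": -6.6},
    {"dx": -0.098, "dy": -0.5174, "dz": 0.0493, "twist": -6.6},
    {"dx": -0.098, "dy": -0.5174, "dz": 0.0493, "twist": -6.6},
  ],
)

```text
t: 11.88
eef_pos: [0.4151, 0.2892, 0.1796]
ee_rot: [1.18, 1.57, -1.937]
force: [-0.7, -1.4, 0.5]
width: 0.0255
```

```bash
cat >> h.py <<'E'
def zz(f,P,x0,y0,x1,y1,s=12):
    im=cv2.imread(f'pics/{f}_raw.png')[y0:y1,x0:x1]; im=cv2.convertScaleAbs(im,alpha=1.6,beta=15)
    im=cv2.resize(im,None,fx=s,fy=s,interpolation=cv2.INTER_NEAREST)
    for p in proj('side',P): cv2.circle(im,(int((p[0]-x0+.5)*s),int((p[1]-y0+.5)*s)),3,(0,0,255),-1)
    cv2.imwrite(f'pics/{f}_z.png',im)
E
python3 -c "
from h import *
grab('side','s6'); go(.4155,.2895,.13,181.4)
p=pose()[0]; zz('s6',[p+[0,0,.02],p+[0,0,-.004],p-[0,0,.074]],185,70,245,120)"
```

```text
d [ 0.0502 -0.0003 -0.    ] twist -0.01 rows 2.0 q [ 1.    0.1  -0.4   0.   -1.07 -0.97] t 11.93 p [0.4154 0.2892 0.1802]
```

View pics/s6_z.png

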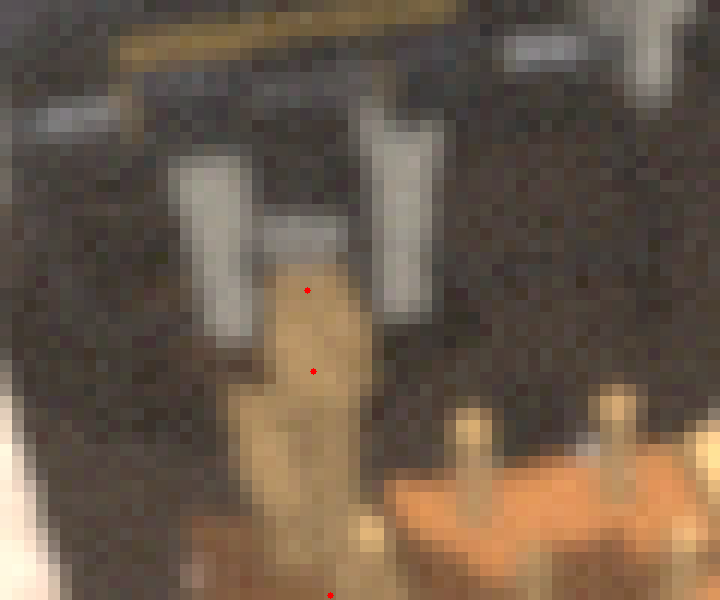

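jog_arm(
  motion=[
    {"dx": 0.02, "dy": 0, "dz": 0, "twist": 0},
    {"dx": 0.03, "dy": 0, "dz": 0, "twist": 0},
    {"dx": 0.036, "dy": 0, "dz": 0, "twist": 0},
    {"dx": 0.042, "dy": 0, "dz": 0, "twist": 0},
    {"dx": 0.048, "dy": 0, "dz": 0, "twist": 0},
    {"dx": 0.054, "dy": 0, "dz": 0, "twist": 0},
    {"dx": 0.06, "dy": 0, "dz": 0, "twist": 0},
    {"dx": 0.063, "dy": 0, "dz": 0, "twist": 0},
    {"dx": 0.063, "dy": 0, "dz": 0, "twist": 0},
  ],
)

```text
t: 12.68
eef_pos: [0.4148, 0.2893, 0.1157]
ee_rot: [0.837, 1.569, -2.28]
force: [-1.4, -0.9, -1.8]
width: 0.0255
```

jog_arm(
  motion=[
    {"dx": 0.002, "dy": 0, "dz": 0, "twist": 0},
    {"dx": 0.004, "dy": 0, "dz": 0, "twist": 0},
    {"dx": 0.004, "dy": 0, "dz": 0, "twist": 0},
  ],
)

```text
t: 12.93
eef_pos: [0.4151, 0.2898, 0.1125]
ee_rot: [-1.265, 1.571, 1.901]
force: [-1.0, 0.6, -1.2]
width: 0.0254
```

jog_arm(
  motion=[
    {"dx": 0.002, "dy": 0, "dz": 0, "twist": 0},
    {"dx": 0.004, "dy": 0, "dz": 0, "twist": 0},
    {"dx": 0.004, "dy": 0, "dz": 0, "twist": 0},
  ],
)

```text
t: 13.18
eef_pos: [0.4159, 0.2903, 0.1093]
ee_rot: [-2.553, 1.569, 0.614]
force: [-1.3, 0.2, 3.7]
width: 0.0258
```

jog_arm(
  motion=[
    {"dx": 0, "dy": 0, "dz": 0, "twist": 0},
    {"dx": 0, "dy": 0, "dz": 0, "twist": 0},
    {"dx": 0, "dy": 0, "dz": 0, "twist": 0},
    {"dx": -0.03, "dy": 0, "dz": 0, "twist": 0},
    {"dx": -0.07, "dy": 0, "dz": 0, "twist": 0},
    {"dx": -0.11, "dy": 0, "dz": 0, "twist": 0},
    {"dx": -0.125, "dy": 0.03, "dz": 0, "twist": 0},
    {"dx": -0.125, "dy": 0.07, "dz": 0, "twist": 0},
    {"dx": -0.125, "dy": 0.11, "dz": 0, "twist": 0},
    {"dx": -0.125, "dy": 0.15, "dz": 0, "twist": 0},
    {"dx": -0.125, "dy": 0.19, "dz": 0, "twist": 0},
    {"dx": -0.125, "dy": 0.23, "dz": 0, "twist": 0},
    {"dx": -0.125, "dy": 0.27, "dz": 0, "twist": 0},
    {"dx": -0.125, "dy": 0.27, "dz": 0, "twist": 0},
  ],
  gripper=0.05,
)

```text
t: 14.35
eef_pos: [0.4209, 0.0146, 0.2337]
ee_rot: [1.493, 1.57, -1.628]
force: [0.0, 0.3, -0.1]
width: 0.0498
```

```bash
python3 -c "
from h import *
grab('side','s7',(185,70,255,150),8)
go(.4133,-.2845,.16,174.7)"
```

```text
d [0.0736 0.301  0.014 ] twist 6.4 rows 8.0 q [ 0.51 -0.09 -0.47  0.   -1.19 -0.49] t 14.4 p [0.4215 0.0167 0.2337]
```

View pics/s7.png

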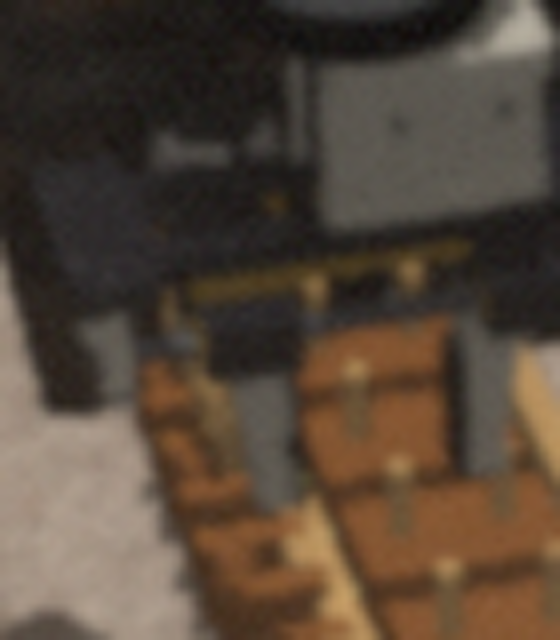

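jog_arm(
  motion=[
    {"dx": 0, "dy": 0.04, "dz": 0.014, "twist": 3},
    {"dx": 0, "dy": 0.08, "dz": 0.014, "twist": 6.4},
    {"dx": 0, "dy": 0.12, "dz": 0.014, "twist": 6.4},
    {"dx": 0, "dy": 0.16, "dz": 0.014, "twist": 6.4},
    {"dx": 0, "dy": 0.2, "dz": 0.014, "twist": 6.4},
    {"dx": 0, "dy": 0.24, "dz": 0.014, "twist": 6.4},
    {"dx": 0.0, "dy": 0.28, "dz": 0.014, "twist": 6.4},
    {"dx": 0.04, "dy": 0.299, "dz": 0.014, "twist": 6.4},
    {"dx": 0.08, "dy": 0.299, "dz": 0.014, "twist": 6.4},
    {"dx": 0.08, "dy": 0.299, "dz": 0.014, "twist": 6.4},
    {"dx": 0.08, "dy": 0.299, "dz": 0.014, "twist": 6.4},
  ],
)

```text
t: 15.32
eef_pos: [0.414, -0.279, 0.1522]
ee_rot: [-0.075, 1.566, 2.979]
force: [-0.2, 0.2, 1.5]
width: 0.05
```

```bash
python3 -c "
from h import *
grab('side','s8',(185,70,255,150),8)
go(.4133,-.2845,.082,174.7)"
```

```text
d [0.0724 0.0054 0.0019] twist 0.38 rows 2.0 q [-0.2   0.12 -0.45  0.   -1.    0.11] t 15.37 p [ 0.4158 -0.2793  0.1544]
```

View pics/s8.png

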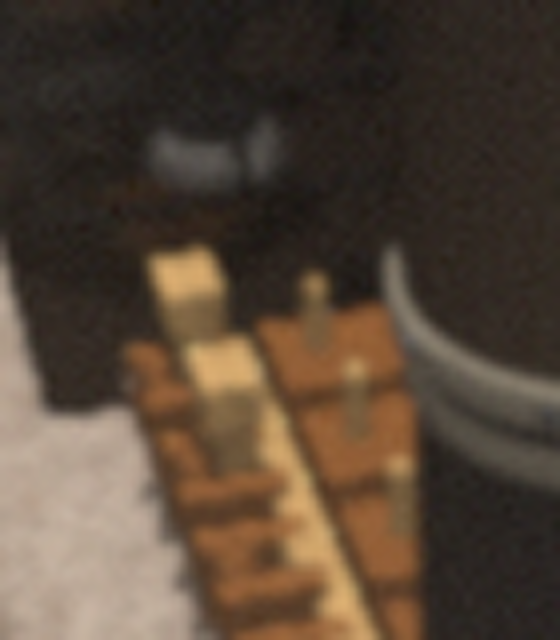

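jog_arm(
  motion=[
    {"dx": 0, "dy": 0.003, "dz": 0.001, "twist": 0},
    {"dx": 0.0, "dy": 0.003, "dz": 0.001, "twist": 0},
    {"dx": 0.0, "dy": 0.003, "dz": 0.001, "twist": 0},
  ],
)

```text
t: 15.62
eef_pos: [0.4152, -0.2822, 0.1556]
ee_rot: [2.935, 1.567, -0.293]
force: [-1.3, -0.4, -0.1]
width: 0.0498
```

```bash
python3 -c "
from h import *
go(.4133,-.2845,.082,174.7)"
```

```text
d [0.0736 0.0024 0.002 ] twist 0.38 rows 2.0 q [-0.2   0.12 -0.45  0.   -1.    0.12] t 15.62 p [ 0.4152 -0.2822  0.1556]
```

jog_arm(
  motion=[
    {"dx": 0, "dy": 0.0024, "dz": 0.002, "twist": 0.4},
    {"dx": 0.035, "dy": 0.0024, "dz": 0.002, "twist": 0.4},
    {"dx": 0.073, "dy": 0.0024, "dz": 0.002, "twist": 0.4},
    {"dx": 0.073, "dy": 0.0024, "dz": 0.002, "twist": 0.4},
    {"dx": 0.073, "dy": 0.0024, "dz": 0.002, "twist": 0.4},
    {"dx": 0.073, "dy": 0.0024, "dz": 0.002, "twist": 0.4},
    {"dx": 0.073, "dy": 0.0024, "dz": 0.002, "twist": 0.4},
    {"dx": 0.073, "dy": 0.0024, "dz": 0.002, "twist": 0.4},
    {"dx": 0.073, "dy": 0.0024, "dz": 0.002, "twist": 0.4},
  ],
)

```text
t: 16.37
eef_pos: [0.4126, -0.2849, 0.0821]
ee_rot: [2.963, 1.568, -0.272]
force: [0.7, -0.4, 0.6]
width: 0.0498
```

jog_arm(
  motion=[
    {"dx": 0, "dy": 0, "dz": 0, "twist": 0},
    {"dx": 0, "dy": 0, "dz": 0, "twist": 0},
    {"dx": 0, "dy": 0, "dz": 0, "twist": 0},
    {"dx": 0, "dy": 0, "dz": 0, "twist": 0},
    {"dx": 0, "dy": 0, "dz": 0, "twist": 0},
    {"dx": 0, "dy": 0, "dz": 0, "twist": 0},
    {"dx": 0, "dy": 0, "dz": 0, "twist": 0},
  ],
  gripper=0.015,
)

```text
t: 16.95
eef_pos: [0.4118, -0.2846, 0.0806]
ee_rot: [2.707, 1.571, -0.528]
force: [0.3, -0.1, 0.5]
width: 0.0254
```

```bash
python3 -c "
from h import *
go(.4175,.2175,.18,181.4)"
```

```text
d [-0.0994 -0.5004  0.0415] twist -6.79 rows 13.0 q [-0.21  0.2  -0.54  0.   -0.82  0.12] t 16.95 p [ 0.4118 -0.2846  0.0806]
```

jog_arm(
  motion=[
    {"dx": -0.04, "dy": 0, "dz": 0, "twist": 0},
    {"dx": -0.08, "dy": 0, "dz": 0, "twist": 0},
    {"dx": -0.12, "dy": 0, "dz": 0, "twist": 0},
    {"dx": -0.15, "dy": -0.03, "dz": 0.0, "twist": 0},
    {"dx": -0.15, "dy": -0.07, "dz": 0.006, "twist": -1},
    {"dx": -0.15, "dy": -0.11, "dz": 0.01, "twist": -2},
    {"dx": -0.15, "dy": -0.15, "dz": 0.012, "twist": -3},
    {"dx": -0.15, "dy": -0.19, "dz": 0.015, "twist": -3},
    {"dx": -0.15, "dy": -0.23, "dz": 0.019, "twist": -4},
    {"dx": -0.15, "dy": -0.27, "dz": 0.022, "twist": -4},
    {"dx": -0.15, "dy": -0.31, "dz": 0.025, "twist": -4},
    {"dx": -0.15, "dy": -0.35, "dz": 0.029, "twist": -5},
    {"dx": -0.15, "dy": -0.39, "dz": 0.032, "twist": -5},
    {"dx": -0.15, "dy": -0.43, "dz": 0.036, "twist": -6},
    {"dx": -0.14, "dy": -0.46, "dz": 0.039, "twist": -6.8},
    {"dx": -0.12, "dy": -0.485, "dz": 0.0405, "twist": -6.8},
    {"dx": -0.1, "dy": -0.5, "dz": 0.0415, "twist": -6.8},
    {"dx": -0.099, "dy": -0.5004, "dz": 0.0415, "twist": -6.8},
    {"dx": -0.099, "dy": -0.5004, "dz": 0.0415, "twist": -6.8},
    {"dx": -0.099, "dy": -0.5004, "dz": 0.0415, "twist": -6.8},
  ],
)

```text
t: 18.62
eef_pos: [0.4174, 0.2172, 0.1798]
ee_rot: [1.337, 1.57, -1.779]
force: [0.2, 0.2, -0.7]
width: 0.0255
```

```bash
python3 -c "
from h import *
grab('side','s9'); go(.4175,.2175,.115,181.4)
p=pose()[0]; zz('s9',[p+[0,0,.02],p+[0,0,-.004],p-[0,0,.074]],185,80,245,130)"
```

```text
d [ 0.0653 -0.0003  0.0002] twist -0.0 rows 2.0 q [ 0.9   0.04 -0.47  0.   -1.06 -0.88] t 18.67 p [0.4177 0.2172 0.1803]
```

View pics/s9_z.png

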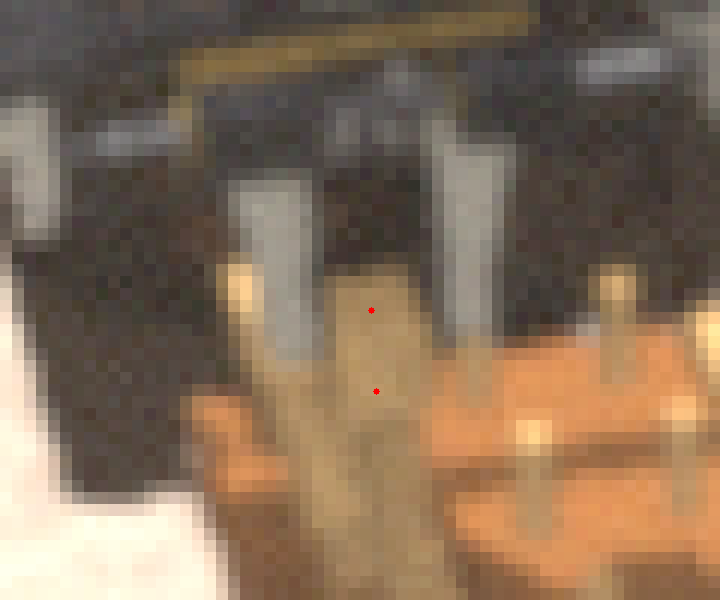

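jog_arm(
  motion=[
    {"dx": 0.02, "dy": 0, "dz": 0, "twist": 0},
    {"dx": 0.03, "dy": 0, "dz": 0, "twist": 0},
    {"dx": 0.036, "dy": 0, "dz": 0, "twist": 0},
    {"dx": 0.042, "dy": 0, "dz": 0, "twist": 0},
    {"dx": 0.048, "dy": 0, "dz": 0, "twist": 0},
    {"dx": 0.054, "dy": 0, "dz": 0, "twist": 0},
    {"dx": 0.06, "dy": 0, "dz": 0, "twist": 0},
    {"dx": 0.066, "dy": 0, "dz": 0, "twist": 0},
    {"dx": 0.066, "dy": 0, "dz": 0, "twist": 0},
    {"dx": 0.066, "dy": 0, "dz": 0, "twist": 0},
  ],
)

```text
t: 19.5
eef_pos: [0.4167, 0.217, 0.1129]
ee_rot: [0.592, 1.569, -2.525]
force: [-4.1, -0.5, -2.6]
width: 0.0256
```

jog_arm(
  motion=[
    {"dx": 0.002, "dy": 0, "dz": 0, "twist": 0},
    {"dx": 0.004, "dy": 0, "dz": 0, "twist": 0},
    {"dx": 0.004, "dy": 0, "dz": 0, "twist": 0},
  ],
)

```text
t: 19.75
eef_pos: [0.4175, 0.2176, 0.1098]
ee_rot: [-2.51, 1.571, 0.656]
force: [-2.8, -0.4, 0.3]
width: 0.0251
```

jog_arm(
  motion=[
    {"dx": 0.001, "dy": 0, "dz": 0.001, "twist": 0},
    {"dx": 0.003, "dy": 0, "dz": 0.001, "twist": 0},
    {"dx": 0.003, "dy": 0, "dz": 0.001, "twist": 0},
  ],
)

```text
t: 20.0
eef_pos: [0.4178, 0.2183, 0.1078]
ee_rot: [-2.683, 1.567, 0.484]
force: [-1.2, -1.3, 6.1]
width: 0.0254
```

Contact reached; release, then the last wedge.

jog_arm(
  motion=[
    {"dx": 0, "dy": 0, "dz": 0, "twist": 0},
    {"dx": 0, "dy": 0, "dz": 0, "twist": 0},
    {"dx": 0, "dy": 0, "dz": 0, "twist": 0},
    {"dx": -0.03, "dy": 0, "dz": 0, "twist": 0},
    {"dx": -0.07, "dy": 0, "dz": 0, "twist": 0},
    {"dx": -0.11, "dy": 0, "dz": 0, "twist": 0},
    {"dx": -0.125, "dy": 0.03, "dz": 0, "twist": 0},
    {"dx": -0.125, "dy": 0.07, "dz": 0, "twist": 0},
    {"dx": -0.125, "dy": 0.11, "dz": 0, "twist": 0},
    {"dx": -0.125, "dy": 0.15, "dz": 0, "twist": 0},
    {"dx": -0.125, "dy": 0.19, "dz": 0, "twist": 0},
    {"dx": -0.125, "dy": 0.23, "dz": 0, "twist": 0},
    {"dx": -0.125, "dy": 0.27, "dz": 0, "twist": 0},
    {"dx": -0.125, "dy": 0.31, "dz": 0, "twist": 0},
    {"dx": -0.125, "dy": 0.35, "dz": 0, "twist": 0},
    {"dx": -0.125, "dy": 0.39, "dz": 0, "twist": 0},
    {"dx": -0.125, "dy": 0.39, "dz": 0, "twist": 0},
    {"dx": -0.125, "dy": 0.39, "dz": 0, "twist": 0},
  ],
  gripper=0.05,
)

```text
t: 21.5
eef_pos: [0.4256, -0.1747, 0.2312]
ee_rot: [0.433, 1.57, -2.69]
force: [-0.2, 0.6, -0.8]
width: 0.05
```

```bash
python3 -c "
from h import *
grab('side','s10',(185,90,285,220),5);grab('top','t10',(90,110,390,240),2.6)
go(.4076,-.3395,.16,174.7)"
```

```text
d [0.0714 0.1666 0.0223] twist 6.65 rows 5.0 q [ 0.05 -0.02 -0.41 -0.   -1.18 -0.02] t 21.6 p [ 0.426  -0.1725  0.2314]
```

View pics/s10.png

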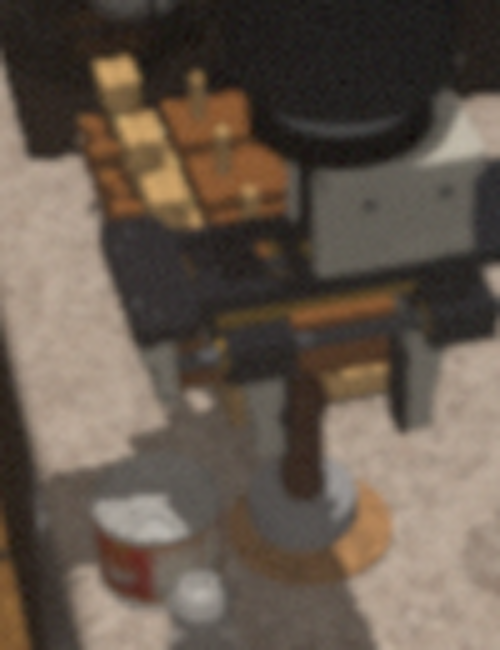

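View pics/t10.png

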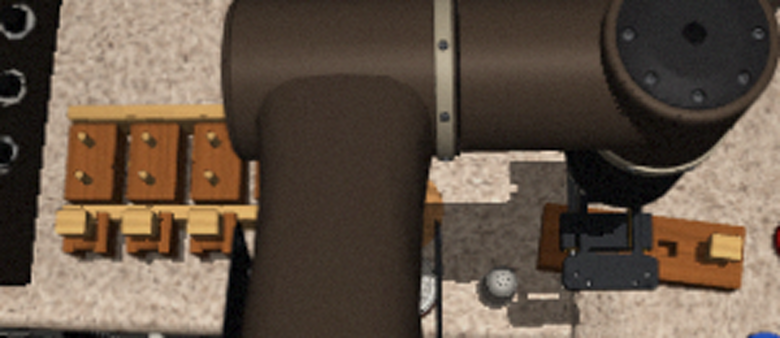

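jog_arm(
  motion=[
    {"dx": 0, "dy": 0.04, "dz": 0.022, "twist": 6.6},
    {"dx": 0, "dy": 0.08, "dz": 0.022, "twist": 6.6},
    {"dx": 0, "dy": 0.12, "dz": 0.022, "twist": 6.6},
    {"dx": 0, "dy": 0.155, "dz": 0.022, "twist": 6.6},
    {"dx": 0.03, "dy": 0.1645, "dz": 0.022, "twist": 6.6},
    {"dx": 0.07, "dy": 0.1645, "dz": 0.022, "twist": 6.6},
    {"dx": 0.08, "dy": 0.1645, "dz": 0.022, "twist": 6.6},
    {"dx": 0.08, "dy": 0.1645, "dz": 0.022, "twist": 6.6},
    {"dx": 0.08, "dy": 0.1645, "dz": 0.022, "twist": 6.6},
    {"dx": 0.08, "dy": 0.1645, "dz": 0.022, "twist": 6.6},
    {"dx": 0.08, "dy": 0.1645, "dz": 0.022, "twist": 6.6},
  ],
)

```text
t: 22.52
eef_pos: [0.4097, -0.3373, 0.1539]
ee_rot: [2.773, 1.567, -0.457]
force: [-0.1, 0.2, 0.5]
width: 0.05
```

```bash
python3 -c "
from h import *
go(.4076,-.3395,.0815,174.7)"
```

```text
d [0.0724 0.0023 0.0022] twist 0.21 rows 2.0 q [-0.32  0.17 -0.39  0.   -1.01  0.23] t 22.52 p [ 0.4097 -0.3373  0.1539]
```

jog_arm(
  motion=[
    {"dx": 0, "dy": 0.0023, "dz": 0.0022, "twist": 0.2},
    {"dx": 0.035, "dy": 0.0023, "dz": 0.0022, "twist": 0.2},
    {"dx": 0.072, "dy": 0.0023, "dz": 0.0022, "twist": 0.2},
    {"dx": 0.072, "dy": 0.0023, "dz": 0.0022, "twist": 0.2},
    {"dx": 0.072, "dy": 0.0023, "dz": 0.0022, "twist": 0.2},
    {"dx": 0.072, "dy": 0.0023, "dz": 0.0022, "twist": 0.2},
    {"dx": 0.072, "dy": 0.0023, "dz": 0.0022, "twist": 0.2},
    {"dx": 0.072, "dy": 0.0023, "dz": 0.0022, "twist": 0.2},
    {"dx": 0.072, "dy": 0.0023, "dz": 0.0022, "twist": 0.2},
  ],
)

```text
t: 23.27
eef_pos: [0.4065, -0.3399, 0.0811]
ee_rot: [2.847, 1.568, -0.388]
force: [0.0, -0.5, -0.3]
width: 0.0504
```

jog_arm(
  motion=[
    {"dx": 0, "dy": 0, "dz": 0, "twist": 0},
    {"dx": 0, "dy": 0, "dz": 0, "twist": 0},
    {"dx": 0, "dy": 0, "dz": 0, "twist": 0},
    {"dx": 0, "dy": 0, "dz": 0, "twist": 0},
    {"dx": 0, "dy": 0, "dz": 0, "twist": 0},
    {"dx": 0, "dy": 0, "dz": 0, "twist": 0},
    {"dx": 0, "dy": 0, "dz": 0, "twist": 0},
  ],
  gripper=0.015,
)

```text
t: 23.85
eef_pos: [0.4058, -0.3396, 0.0796]
ee_rot: [2.615, 1.571, -0.62]
force: [0.4, -0.0, 0.3]
width: 0.0254
```

```bash
python3 -c "
from h import *
go(.419,.1455,.18,181.4)"
```

```text
d [-0.1005 -0.4841  0.0324] twist -6.79 rows 12.0 q [-0.33  0.25 -0.48  0.   -0.84  0.23] t 23.85 p [ 0.4058 -0.3396  0.0796]
```

jog_arm(
  motion=[
    {"dx": -0.04, "dy": 0, "dz": 0, "twist": 0},
    {"dx": -0.08, "dy": 0, "dz": 0, "twist": 0},
    {"dx": -0.12, "dy": 0, "dz": 0, "twist": 0},
    {"dx": -0.15, "dy": -0.03, "dz": 0.0, "twist": 0},
    {"dx": -0.15, "dy": -0.07, "dz": 0.005, "twist": -1},
    {"dx": -0.15, "dy": -0.11, "dz": 0.007, "twist": -2},
    {"dx": -0.15, "dy": -0.15, "dz": 0.01, "twist": -3},
    {"dx": -0.15, "dy": -0.19, "dz": 0.013, "twist": -3},
    {"dx": -0.15, "dy": -0.23, "dz": 0.015, "twist": -4},
    {"dx": -0.15, "dy": -0.27, "dz": 0.018, "twist": -4},
    {"dx": -0.15, "dy": -0.31, "dz": 0.021, "twist": -4},
    {"dx": -0.15, "dy": -0.35, "dz": 0.023, "twist": -5},
    {"dx": -0.15, "dy": -0.39, "dz": 0.026, "twist": -5},
    {"dx": -0.15, "dy": -0.43, "dz": 0.029, "twist": -6.8},
    {"dx": -0.13, "dy": -0.46, "dz": 0.031, "twist": -6.8},
    {"dx": -0.11, "dy": -0.48, "dz": 0.0324, "twist": -6.8},
    {"dx": -0.1, "dy": -0.4841, "dz": 0.0324, "twist": -6.8},
    {"dx": -0.1, "dy": -0.4841, "dz": 0.0324, "twist": -6.8},
    {"dx": -0.1, "dy": -0.4841, "dz": 0.0324, "twist": -6.8},
    {"dx": -0.1, "dy": -0.4841, "dz": 0.0324, "twist": -6.8},
  ],
)

```text
t: 25.52
eef_pos: [0.4192, 0.1449, 0.1803]
ee_rot: [-3.053, 1.57, 0.113]
force: [-0.3, -0.0, -1.1]
width: 0.0258
```

```bash
python3 -c "
from h import *
go(.419,.1455,.112,181.4)"
```

```text
d [ 0.0683 -0.0006  0.0002] twist -0.02 rows 2.0 q [ 0.78 -0.01 -0.52  0.   -1.06 -0.76] t 25.52 p [0.4192 0.1449 0.1803]
```

jog_arm(
  motion=[
    {"dx": 0.02, "dy": 0, "dz": 0.0005, "twist": 0},
    {"dx": 0.03, "dy": 0, "dz": 0.0005, "twist": 0},
    {"dx": 0.036, "dy": 0, "dz": 0.0005, "twist": 0},
    {"dx": 0.042, "dy": 0, "dz": 0.0005, "twist": 0},
    {"dx": 0.048, "dy": 0, "dz": 0.0005, "twist": 0},
    {"dx": 0.054, "dy": 0, "dz": 0.0005, "twist": 0},
    {"dx": 0.06, "dy": 0, "dz": 0.0005, "twist": 0},
    {"dx": 0.066, "dy": 0, "dz": 0.0005, "twist": 0},
    {"dx": 0.068, "dy": 0, "dz": 0.0005, "twist": 0},
    {"dx": 0.068, "dy": 0, "dz": 0.0005, "twist": 0},
  ],
)

```text
t: 26.35
eef_pos: [0.4191, 0.1458, 0.1114]
ee_rot: [-3.038, 1.57, 0.129]
force: [-1.2, 0.0, 0.2]
width: 0.0257
```

jog_arm(
  motion=[
    {"dx": 0.002, "dy": 0, "dz": 0, "twist": 0},
    {"dx": 0.004, "dy": 0, "dz": 0, "twist": 0},
    {"dx": 0.004, "dy": 0, "dz": 0, "twist": 0},
  ],
)

```text
t: 26.6
eef_pos: [0.4199, 0.1463, 0.1083]
ee_rot: [-2.791, 1.568, 0.377]
force: [-0.8, -1.1, 5.5]
width: 0.0253
```

Release, lift, and retreat toward the tray side to look at everything.

jog_arm(
  motion=[
    {"dx": 0, "dy": 0, "dz": 0, "twist": 0},
    {"dx": 0, "dy": 0, "dz": 0, "twist": 0},
    {"dx": 0, "dy": 0, "dz": 0, "twist": 0},
    {"dx": -0.03, "dy": 0, "dz": 0, "twist": 0},
    {"dx": -0.07, "dy": 0, "dz": 0, "twist": 0},
    {"dx": -0.11, "dy": 0, "dz": 0, "twist": 0},
    {"dx": -0.14, "dy": 0.03, "dz": 0, "twist": 0},
    {"dx": -0.14, "dy": 0.07, "dz": 0, "twist": 0},
    {"dx": -0.14, "dy": 0.11, "dz": 0, "twist": 0},
    {"dx": -0.14, "dy": 0.15, "dz": 0, "twist": 0},
    {"dx": -0.14, "dy": 0.19, "dz": 0, "twist": 0},
    {"dx": -0.14, "dy": 0.23, "dz": 0, "twist": 0},
    {"dx": -0.14, "dy": 0.27, "dz": 0, "twist": 0},
    {"dx": -0.14, "dy": 0.31, "dz": 0, "twist": 0},
    {"dx": -0.14, "dy": 0.35, "dz": 0, "twist": 0},
    {"dx": -0.14, "dy": 0.39, "dz": 0, "twist": 0},
    {"dx": -0.14, "dy": 0.43, "dz": 0, "twist": 0},
    {"dx": -0.14, "dy": 0.45, "dz": 0, "twist": 0},
    {"dx": -0.14, "dy": 0.45, "dz": 0, "twist": 0},
  ],
  gripper=0.07,
)

```text
t: 28.18
eef_pos: [0.4292, -0.3079, 0.2465]
ee_rot: [0.234, 1.569, -2.886]
force: [-0.1, -0.5, 0.4]
width: 0.0702
```

```bash
python3 -c "
from h import *
grab('side','s11',(185,90,285,220),5);grab('top','t11',(90,110,290,250),4)
print(pose()[0],pose()[2]['t'])"
```

```text
[ 0.42912154 -0.30511939  0.24681891] 28.2833
```

View pics/s11.png

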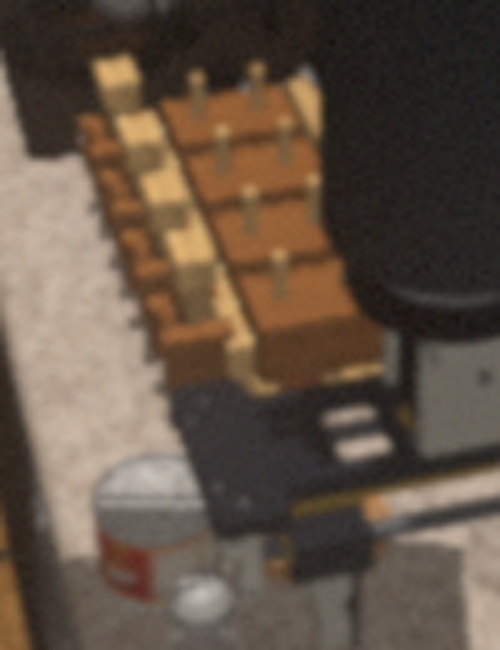

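View pics/t11.png

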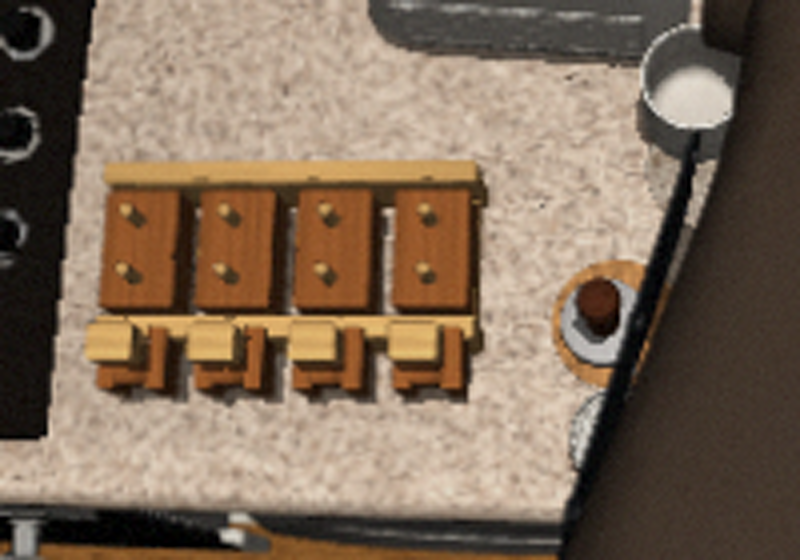

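```bash
python3 - <<'E'
from h import *
def mk(n,f,box,lo,hi):
    im=cv2.imread(f); h=cv2.cvtColor(im,cv2.COLOR_BGR2HSV); x0,y0,x1,y1=box
    m=np.zeros(h.shape[:2],np.uint8); m[y0:y1,x0:x1]=cv2.inRange(h,lo,hi)[y0:y1,x0:x1]
    cs=cv2.findContours(m,cv2.RETR_EXTERNAL,cv2.CHAIN_APPROX_NONE)[0]; return max(cs,key=cv2.contourArea)
for f in('pics/top0.png','pics/t2_raw.png','pics/t11_raw.png'):
    im=cv2.imread(f); g=cv2.resize(im[165:235,220:270],None,fx=8,fy=8,interpolation=cv2.INTER_NEAREST); cv2.imwrite(f.replace('.png','_p.png'),g)
    c=mk('top',f,(228,172,250,196),(0,60,0),(15,255,90)); r=cv2.minEnclosingCircle(c); print(f,'dark',cv2.contourArea(c),r,onz('top',r[0],.1).round(4))
c=mk('top','pics/top0.png',(225,170,268,210),(8,100,95),(22,255,255)); r=cv2.minEnclosingCircle(c); e=cv2.fitEllipse(c);print('mat',r,e,onz('top',r[0],.004).round(4))
c=mk('top','pics/top0.png',(225,170,268,210),(85,0,90),(130,80,255)); r=cv2.minEnclosingCircle(c); print('disc',r,onz('top',r[0],.02).round(4))
E
```

```text
pics/top0.png dark 100.0 ((239.72222900390625, 186.1666717529297), 7.20305871963501) [0.451  0.0226 0.1   ]
pics/t2_raw.png dark 103.0 ((239.8157958984375, 186.0263214111328), 7.073609352111816) [0.4515 0.0224 0.1   ]
pics/t11_raw.png dark 103.0 ((239.3333282470703, 186.3333282470703), 6.8719401359558105) [0.4505 0.0237 0.1   ]
mat ((243.7670135498047, 190.72775268554688), 16.46067237854004) ((243.75035095214844, 190.5808563232422), (31.24700927734375, 32.12632751464844), 79.33789825439453) [0.4571 0.0162 0.004 ]Traceback (most recent call last):
  File "<stdin>", line 10, in <module>
  File "<stdin>", line 5, in mk
ValueError: max() iterable argument is empty
```

View pics/top0_p.png

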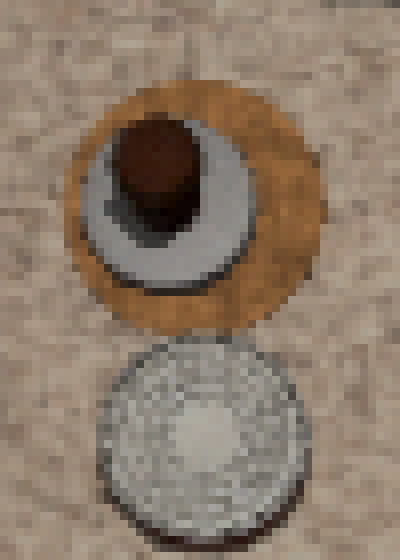

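View pics/t11_raw_p.png

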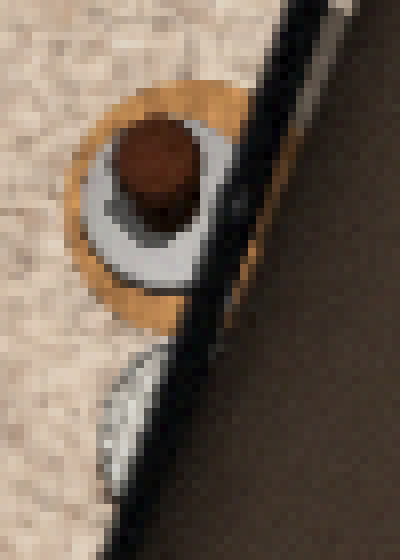

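```bash
python3 - <<'E'
from h import *
print('mat',onz('top',(244,190.5),.004).round(4))
print('disc',onz('top',(240.75,189.8),.026).round(4))
print('knob',onz('top',(239.5,183.75),.109).round(4))
im=cv2.imread('pics/side0.png')[155:215,215:285]; cv2.imwrite('pics/sp.png',cv2.resize(im,None,fx=10,fy=10,interpolation=cv2.INTER_NEAREST))
E
```

```text
mat [0.4578 0.0155 0.004 ]
disc [0.4554 0.024  0.026 ]
knob [0.456  0.0229 0.109 ]
```

View pics/sp.png

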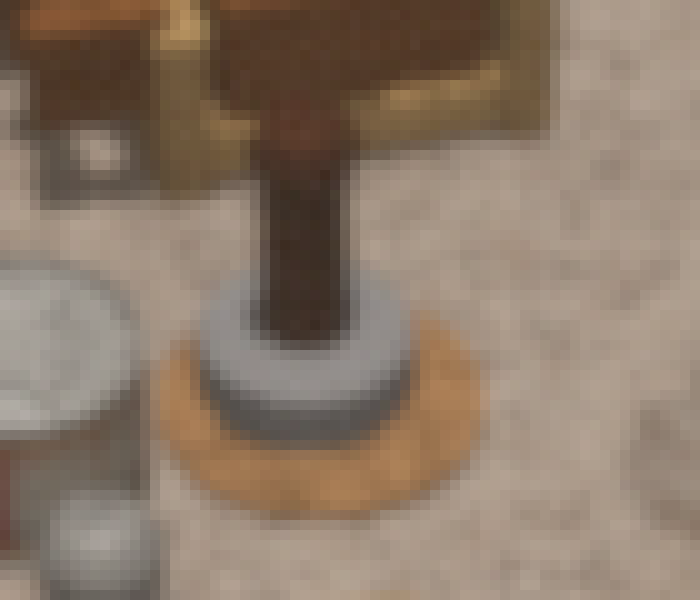

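```bash
python3 -c "
from h import *
go(.4557,.0235,.18,181.4)"
```

```text
d [ 0.0669 -0.3279 -0.0339] twist -0.13 rows 9.0 q [-0.25  0.09 -0.26 -0.   -1.22  0.27] t 28.28 p [ 0.4291 -0.3051  0.2468]
```

jog_arm(
  motion=[
    {"dx": 0, "dy": -0.04, "dz": -0.01, "twist": 0},
    {"dx": 0, "dy": -0.08, "dz": -0.02, "twist": 0},
    {"dx": 0, "dy": -0.12, "dz": -0.034, "twist": 0},
    {"dx": 0, "dy": -0.16, "dz": -0.034, "twist": 0},
    {"dx": 0, "dy": -0.2, "dz": -0.034, "twist": 0},
    {"dx": 0.02, "dy": -0.235, "dz": -0.034, "twist": 0},
    {"dx": 0.04, "dy": -0.27, "dz": -0.034, "twist": 0},
    {"dx": 0.06, "dy": -0.3, "dz": -0.034, "twist": 0},
    {"dx": 0.067, "dy": -0.325, "dz": -0.034, "twist": 0},
    {"dx": 0.067, "dy": -0.328, "dz": -0.034, "twist": 0},
    {"dx": 0.067, "dy": -0.328, "dz": -0.034, "twist": 0},
    {"dx": 0.067, "dy": -0.328, "dz": -0.034, "twist": 0},
    {"dx": 0.067, "dy": -0.328, "dz": -0.034, "twist": 0},
  ],
)

```text
t: 29.37
eef_pos: [0.4555, 0.0243, 0.1812]
ee_rot: [-2.786, 1.57, 0.38]
force: [-0.3, -0.1, 0.9]
width: 0.0697
```

```bash
python3 -c "
from h import *
go(.4557,.0235,.087,181.4)
p=pose()[0]
grab('side','s12');zz('s12',[[.4557,.0235,.109],p,p-[0,0,.011],[.4557,.0235,.004]],215,125,285,200,8)"
```

```text
d [ 0.0942  0.0008 -0.0001] twist 0.02 rows 3.0 q [ 0.49  0.01 -0.5   0.   -1.06 -0.46] t 29.37 p [0.4555 0.0243 0.1812]
```

View pics/s12_z.png

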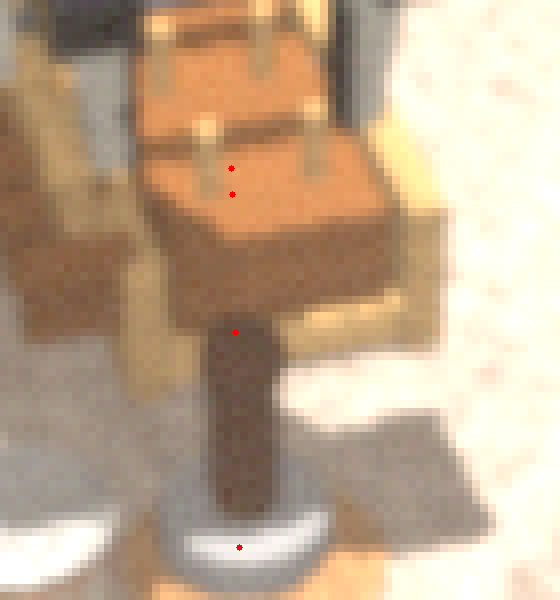

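jog_arm(
  motion=[
    {"dx": 0.04, "dy": 0.0005, "dz": 0, "twist": 0},
    {"dx": 0.08, "dy": 0.0005, "dz": 0, "twist": 0},
    {"dx": 0.094, "dy": 0.0005, "dz": 0, "twist": 0},
    {"dx": 0.094, "dy": 0.0005, "dz": 0, "twist": 0},
    {"dx": 0.094, "dy": 0.0005, "dz": 0, "twist": 0},
    {"dx": 0.094, "dy": 0.0005, "dz": 0, "twist": 0},
    {"dx": 0.094, "dy": 0.0005, "dz": 0, "twist": 0},
    {"dx": 0.094, "dy": 0.0005, "dz": 0, "twist": 0},
  ],
)

```text
t: 30.08
eef_pos: [0.4564, 0.0242, 0.088]
ee_rot: [-2.74, 1.568, 0.426]
force: [-0.4, -0.7, 0.2]
width: 0.0701
```

jog_arm(
  motion=[
    {"dx": 0, "dy": 0, "dz": 0, "twist": 0},
    {"dx": 0, "dy": 0, "dz": 0, "twist": 0},
    {"dx": 0, "dy": 0, "dz": 0, "twist": 0},
    {"dx": 0, "dy": 0, "dz": 0, "twist": 0},
    {"dx": 0, "dy": 0, "dz": 0, "twist": 0},
    {"dx": 0, "dy": 0, "dz": 0, "twist": 0},
    {"dx": 0, "dy": 0, "dz": 0, "twist": 0},
    {"dx": 0, "dy": 0, "dz": 0, "twist": 0},
  ],
  gripper=0.02,
  newtons=60,
)

```text
t: 30.75
eef_pos: [0.4556, 0.024, 0.0866]
ee_rot: [-2.693, 1.57, 0.473]
force: [0.6, -0.9, 0.8]
width: 0.0255
```

jog_arm(
  motion=[
    {"dx": -0.02, "dy": 0, "dz": 0, "twist": 0},
    {"dx": -0.05, "dy": 0, "dz": 0, "twist": 0},
    {"dx": -0.09, "dy": 0, "dz": 0, "twist": 0},
    {"dx": -0.13, "dy": 0, "dz": 0, "twist": 0},
    {"dx": -0.16, "dy": 0, "dz": 0, "twist": 0},
    {"dx": -0.16, "dy": 0, "dz": 0, "twist": 0},
    {"dx": -0.16, "dy": 0, "dz": 0, "twist": 0},
    {"dx": -0.16, "dy": 0, "dz": 0, "twist": 0},
  ],
)

```text
t: 31.42
eef_pos: [0.454, 0.0237, 0.2449]
ee_rot: [-0.025, 1.568, 3.141]
force: [0.4, 0.3, -5.3]
width: 0.0254
```

```bash
python3 - <<'E'
from h import *
p=pose()[0]
grab('side','s13');zz('s13',[p,p-[0,0,.087]],185,70,285,180,6);grab('top','t13',(90,110,290,250),4)
im=cv2.imread('pics/t11_raw.png')
g=im[185:215,105:210]; cv2.imwrite('pics/heads.png',cv2.resize(g,None,fx=7,fy=7,interpolation=cv2.INTER_CUBIC))
go(.4197,.1455,.25,181.4)
E
```

```text
d [-0.0055 -0.1228  0.0314] twist -0.01 rows 4.0 q [ 0.49 -0.03 -0.39 -0.   -1.22 -0.46] t 31.52 p [0.454  0.0235 0.2445]
```

View pics/s13_z.png

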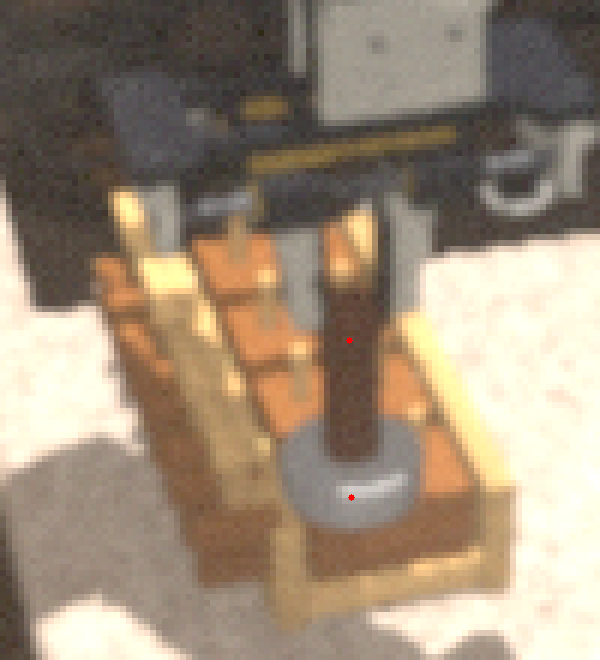

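View pics/heads.png

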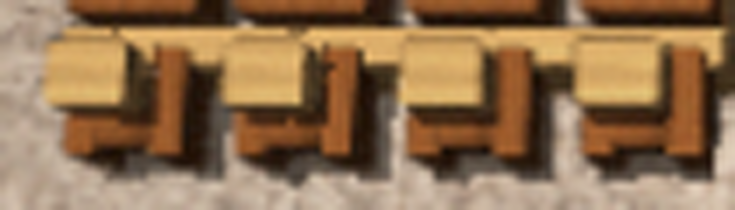

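```bash
python3 - <<'E'
from h import *
im=cv2.imread('pics/s13_raw.png')[95:165,215:275]; cv2.imwrite('pics/a.png',cv2.resize(im,None,fx=11,fy=11,interpolation=cv2.INTER_CUBIC))
E
```

```text
(no output)
```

View pics/a.png

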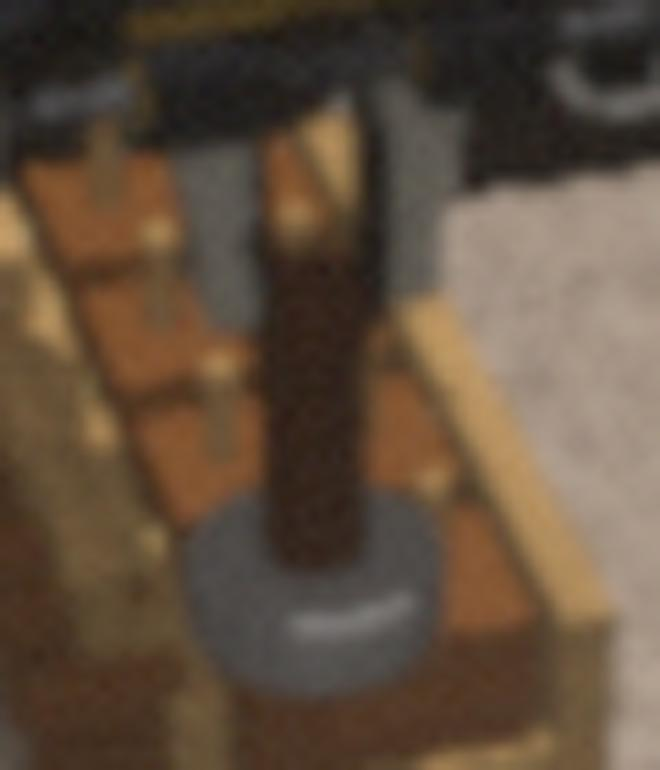

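View pics/t13.png

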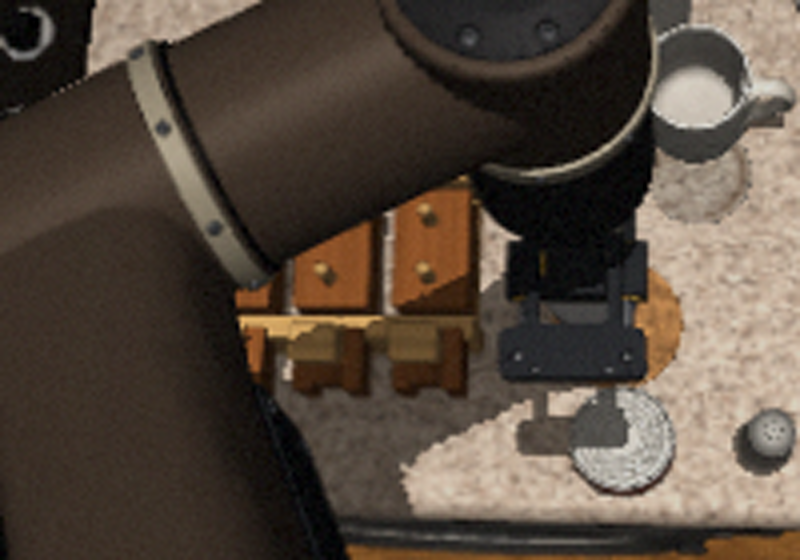

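```bash
python3 - <<'E'
from h import *
for u,v in((87,70),(265,72),(443,72),(620,73)): print(onz('top',((u+.5)/7-.5+105,(v+.5)/7-.5+185),.126).round(4))
go(.4197,.1455,.25,181.4)
E
```

```text
[0.4138 0.3603 0.126 ]
[0.4148 0.288  0.126 ]
[0.4167 0.2169 0.126 ]
[0.418  0.1471 0.126 ]
d [-0.0055 -0.1228  0.0314] twist -0.01 rows 4.0 q [ 0.49 -0.03 -0.39 -0.   -1.22 -0.46] t 31.52 p [0.454  0.0235 0.2445]
```

jog_arm(
  motion=[
    {"dx": 0, "dy": -0.035, "dz": 0.01, "twist": 0},
    {"dx": 0, "dy": -0.07, "dz": 0.02, "twist": 0},
    {"dx": 0, "dy": -0.1, "dz": 0.03, "twist": 0},
    {"dx": 0, "dy": -0.12, "dz": 0.0355, "twist": 0},
    {"dx": 0, "dy": -0.1235, "dz": 0.0355, "twist": 0},
    {"dx": 0, "dy": -0.1235, "dz": 0.0355, "twist": 0},
    {"dx": 0, "dy": -0.1235, "dz": 0.0355, "twist": 0},
    {"dx": 0, "dy": -0.1235, "dz": 0.0355, "twist": 0},
    {"dx": 0.015, "dy": -0.1235, "dz": 0.0355, "twist": 0},
    {"dx": 0.025, "dy": -0.1235, "dz": 0.0355, "twist": 0},
    {"dx": 0.025, "dy": -0.1235, "dz": 0.0355, "twist": 0},
    {"dx": 0.025, "dy": -0.1235, "dz": 0.0355, "twist": 0},
  ],
)

```text
t: 32.52
eef_pos: [0.4166, 0.1454, 0.221]
ee_rot: [0.815, 1.569, -2.303]
force: [0.1, -0.5, -3.7]
width: 0.0246
```

```bash
python3 - <<'E'
from h import *
p=pose()[0]
grab('side','s14');zz('s14',[p,p-[0,0,.083]],185,70,285,180,6)
go(.4185,.1465,.215,181.4);print(pose()[2]['force'])
E
```

```text
d [ 0.0067 -0.0006 -0.0015] twist -0.04 rows 1.0 q [ 0.79 -0.04 -0.46  0.   -1.16 -0.76] t 32.57 p [0.4171 0.1459 0.2217]
[ 0.56992686 -0.41196674 -4.48508127]
```

View pics/s14_z.png

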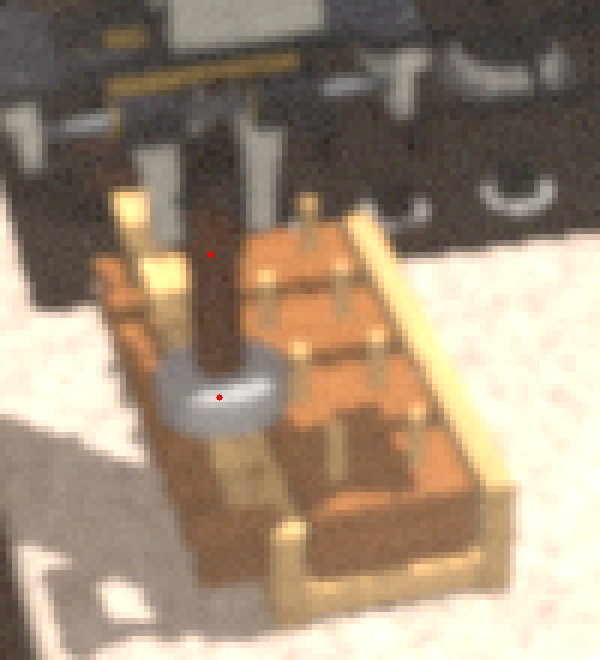

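jog_arm(
  motion=[
    {"dx": 0.006, "dy": 0, "dz": -0.001, "twist": 0},
    {"dx": 0.012, "dy": 0, "dz": -0.001, "twist": 0},
    {"dx": 0.018, "dy": 0, "dz": -0.001, "twist": 0},
    {"dx": 0.022, "dy": 0, "dz": -0.001, "twist": 0},
    {"dx": 0.022, "dy": 0, "dz": -0.001, "twist": 0},
    {"dx": 0.022, "dy": 0, "dz": -0.001, "twist": 0},
  ],
)

```text
t: 33.07
eef_pos: [0.418, 0.1467, 0.1995]
ee_rot: [-2.506, 1.57, 0.66]
force: [0.1, 1.0, -1.0]
width: 0.0251
```

jog_arm(
  motion=[
    {"dx": 0.004, "dy": 0, "dz": 0, "twist": 0},
    {"dx": 0.008, "dy": 0, "dz": 0, "twist": 0},
    {"dx": 0.008, "dy": 0, "dz": 0, "twist": 0},
  ],
)

```text
t: 33.32
eef_pos: [0.418, 0.1466, 0.1916]
ee_rot: [-2.733, 1.57, 0.434]
force: [0.8, 0.6, 0.4]
width: 0.0248
```

jog_arm(
  motion=[
    {"dx": 0.003, "dy": 0, "dz": 0, "twist": 0},
    {"dx": 0.006, "dy": 0, "dz": 0, "twist": 0},
    {"dx": 0.006, "dy": 0, "dz": 0, "twist": 0},
  ],
)

```text
t: 33.57
eef_pos: [0.4179, 0.1466, 0.1857]
ee_rot: [-2.641, 1.57, 0.525]
force: [-0.2, -0.1, 3.1]
width: 0.0248
```

```bash
python3 - <<'E'
from h import *
p=pose()[0]
grab('side','s15');zz('s15',[p,p-[0,0,.083]],185,70,285,180,6)
print(pose()[2]['force'])
E
```

```text
[-0.22328892  0.83983405  2.61925724]
```

View pics/s15_z.png

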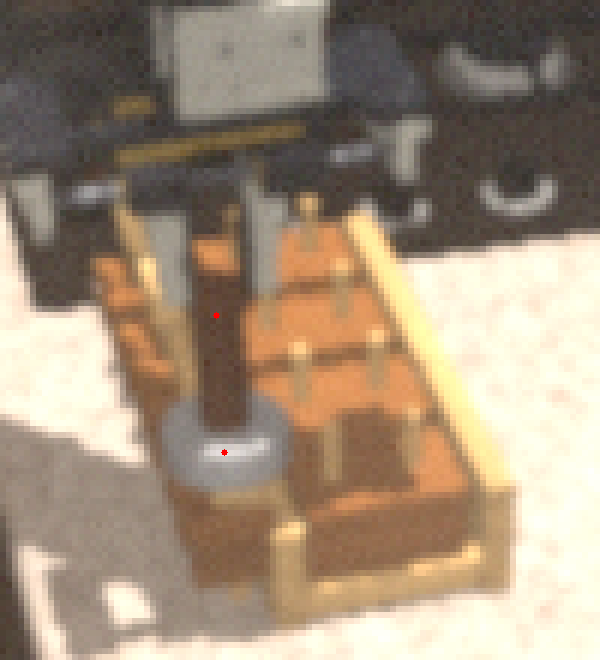

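jog_arm(
  motion=[
    {"dx": 0.003, "dy": 0, "dz": 0, "twist": 0},
    {"dx": 0.006, "dy": 0, "dz": 0, "twist": 0},
    {"dx": 0.006, "dy": 0, "dz": 0, "twist": 0},
  ],
)

```text
t: 33.87
eef_pos: [0.4196, 0.1467, 0.1825]
ee_rot: [-3.075, 1.567, 0.093]
force: [-6.1, -2.8, 24.8]
width: 0.0249
```

jog_arm(
  motion=[
    {"dx": 0.0015, "dy": 0, "dz": 0, "twist": 0},
    {"dx": 0.003, "dy": 0, "dz": 0, "twist": 0},
    {"dx": 0.003, "dy": 0, "dz": 0, "twist": 0},
  ],
)

```text
t: 34.12
eef_pos: [0.421, 0.1472, 0.1823]
ee_rot: [-2.959, 1.563, 0.21]
force: [-11.2, -5.9, 45.1]
width: 0.0249
```

jog_arm(
  motion=[
    {"dx": -0.005, "dy": 0, "dz": 0, "twist": 0},
    {"dx": -0.03, "dy": 0, "dz": 0, "twist": 0},
    {"dx": -0.06, "dy": 0, "dz": 0, "twist": 0},
    {"dx": -0.06, "dy": 0, "dz": 0, "twist": 0},
    {"dx": -0.06, "dy": 0, "dz": 0, "twist": 0},
    {"dx": -0.06, "dy": 0, "dz": 0, "twist": 0},
  ],
)

```text
t: 34.62
eef_pos: [0.4169, 0.1462, 0.2353]
ee_rot: [0.168, 1.569, -2.949]
force: [-0.4, -0.4, -5.1]
width: 0.0251
```

```bash
python3 - <<'E'
from h import *
p=pose()[0]
grab('side','s16');zz('s16',[p,p-[0,0,.083]],185,70,285,180,6)
print(pose()[2]['force']); go(.4172,.2172,.215,181.4)
E
```

```text
[ 0.58511268  0.49800533 -4.14222444]
d [ 0.0198 -0.0713 -0.0022] twist -0.02 rows 2.0 q [ 0.79 -0.05 -0.43 -0.   -1.19 -0.76] t 34.67 p [0.4168 0.1459 0.2349]
```

View pics/s16_z.png

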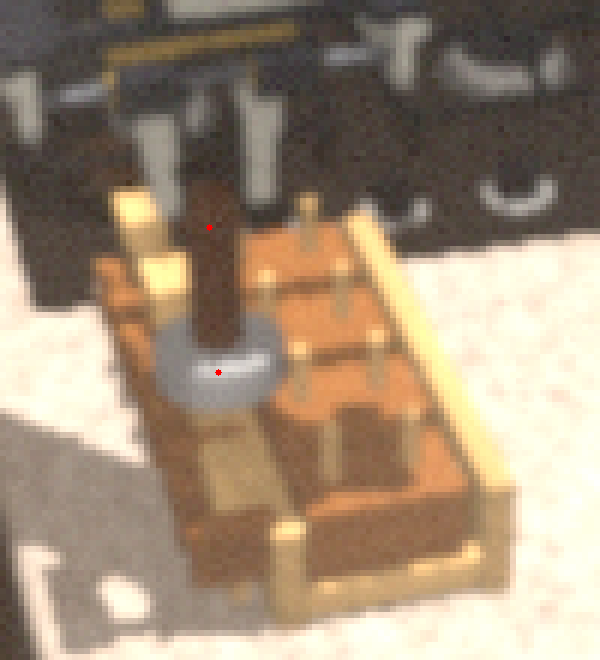

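jog_arm(
  motion=[
    {"dx": 0, "dy": -0.036, "dz": -0.002, "twist": 0},
    {"dx": 0, "dy": -0.0715, "dz": -0.002, "twist": 0},
    {"dx": 0, "dy": -0.0715, "dz": -0.002, "twist": 0},
    {"dx": 0.0, "dy": -0.0715, "dz": -0.002, "twist": 0},
    {"dx": 0.015, "dy": -0.0715, "dz": -0.002, "twist": 0},
    {"dx": 0.02, "dy": -0.0715, "dz": -0.002, "twist": 0},
    {"dx": 0.025, "dy": -0.0715, "dz": -0.002, "twist": 0},
    {"dx": 0.03, "dy": -0.0715, "dz": -0.002, "twist": 0},
    {"dx": 0.034, "dy": -0.0715, "dz": -0.002, "twist": 0},
    {"dx": 0.038, "dy": -0.0715, "dz": -0.002, "twist": 0},
    {"dx": 0.042, "dy": -0.0715, "dz": -0.002, "twist": 0},
    {"dx": 0.046, "dy": -0.0715, "dz": -0.002, "twist": 0},
    {"dx": 0.048, "dy": -0.0715, "dz": -0.002, "twist": 0},
    {"dx": 0.048, "dy": -0.0715, "dz": -0.002, "twist": 0},
  ],
)

```text
t: 35.83
eef_pos: [0.4185, 0.2183, 0.1889]
ee_rot: [-2.57, 1.57, 0.596]
force: [-0.2, 0.9, 3.4]
width: 0.0198
```

jog_arm(
  motion=[
    {"dx": 0.002, "dy": 0, "dz": 0, "twist": 0},
    {"dx": 0.004, "dy": 0, "dz": 0, "twist": 0},
    {"dx": 0.004, "dy": 0, "dz": 0, "twist": 0},
  ],
)

```text
t: 36.08
eef_pos: [0.4196, 0.2192, 0.1866]
ee_rot: [-2.584, 1.566, 0.583]
force: [-1.9, 0.7, 11.3]
width: 0.0201
```

```bash
python3 - <<'E'
from h import *
p=pose()[0]
grab('side','s17');zz('s17',[p,p-[0,0,.083]],185,70,285,180,6)
grab('top','t17',(90,110,290,250),4)
print(pose()[2]['force'])
E
```

```text
[-1.6677276   1.53981143 12.81925176]
```

View pics/s17_z.png

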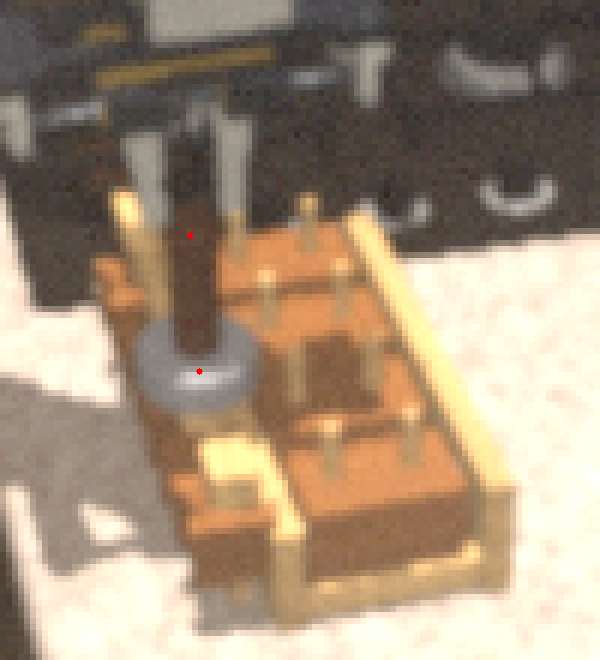

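View pics/t17.png

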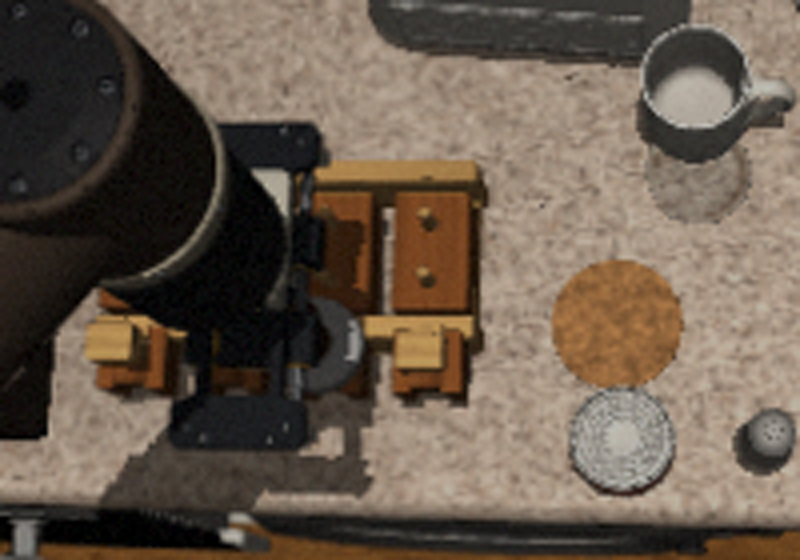

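```bash
python3 - <<'E'
from h import *
for z in (.105,.125): print(onz('top',(168.1,196.1),z).round(4))
im=cv2.imread('pics/t17_raw.png')[175:225,130:200]; cv2.imwrite('pics/a.png',cv2.resize(cv2.convertScaleAbs(im,alpha=1.6,beta=10),None,fx=10,fy=10,interpolation=cv2.INTER_CUBIC))
p=pose()[0];print(p,proj('top',[p,p-[0,0,.06],p-[0,0,.083]]))
E
```

```text
[0.417  0.2211 0.105 ]
[0.4134 0.2163 0.125 ]
[0.4194603  0.21912532 0.18652782] [[161.86582913 189.51123612]
 [167.10086161 193.79839906]
 [168.96982817 195.32773775]]
```

View pics/a.png

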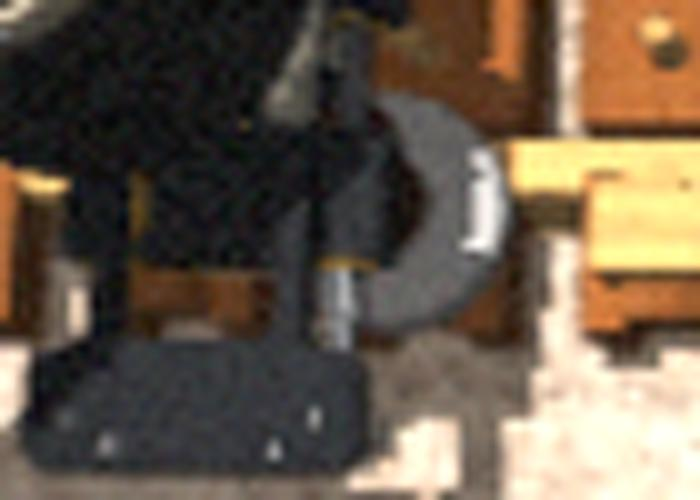

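```bash
python3 - <<'E'
from h import *
a=np.linspace(0,2*np.pi,90)
def rim(c,z): 
    q=proj('side',np.c_[c[0]+.033*np.cos(a),c[1]+.033*np.sin(a),np.full(90,z)]); return q[:,0].min(),q[:,0].max(),q[:,1].min(),q[:,1].max()
for f,p in (('s14',[.4171,.1459,.2217]),('s16',[.4168,.1459,.2349]),('s17',[.4195,.2191,.1865])):
    im=cv2.imread(f'pics/{f}_raw.png'); h=cv2.cvtColor(im,cv2.COLOR_BGR2HSV).astype(int)
    print(f,'bottom',np.round(rim(p,p[2]-.083),1),'top',np.round(rim(p,p[2]-.061),1), 'knobtop',proj('side',[p[0],p[1],p[2]+.022]).round(1))
    g=cv2.resize(im[105:165,195:245],None,fx=12,fy=12,interpolation=cv2.INTER_NEAREST); g=cv2.convertScaleAbs(g,alpha=1.8,beta=10)
    cv2.imwrite(f'pics/{f}_d.png',g)
g=np.hstack([cv2.imread(f'pics/{f}_d.png')[:,:] for f in('s16','s17')]); cv2.imwrite('pics/a.png',cv2.resize(g,(800,480)))
E
```

```text
s14 bottom [210.1 232.2 129.1 142. ] top [209.6 232.  123.  135.8] knobtop [[219.4 104.9]]
s16 bottom [209.7 232.  125.5 138.3] top [209.2 231.7 119.3 132.1] knobtop [[219.  100.8]]
s17 bottom [207.2 228.  125.5 137.5] top [206.7 227.8 119.8 131.7] knobtop [[215.7 102.5]]
```

View pics/a.png

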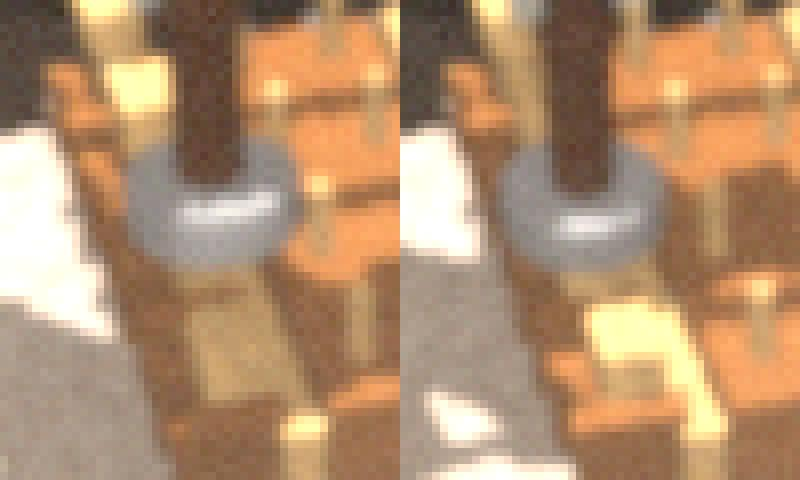

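jog_arm(
  motion=[
    {"dx": 0, "dy": 0, "dz": 0, "twist": 0},
    {"dx": 0, "dy": 0, "dz": 0, "twist": 0},
    {"dx": 0, "dy": 0, "dz": 0, "twist": 0},
  ],
  gripper=0.01,
  newtons=60,
)

```text
t: 36.43
eef_pos: [0.4203, 0.2196, 0.1876]
ee_rot: [-2.596, 1.564, 0.571]
force: [-1.5, 0.7, 19.0]
width: 0.0109
```

```bash
python3 - <<'E'
from h import *
p=pose()[0]
grab('side','s18',(185,70,265,150),8)
grab('top','t18')
im=cv2.imread('pics/t18_raw.png')[175:225,130:200]; cv2.imwrite('pics/a.png',cv2.resize(cv2.convertScaleAbs(im,alpha=2,beta=10),None,fx=10,fy=10,interpolation=cv2.INTER_CUBIC))
print(pose()[2]['force'],pose()[2]['width'])
E
```

```text
[-2.22302687  0.04591373 18.77957098] 0.010384255480105917
```

View pics/s18.png

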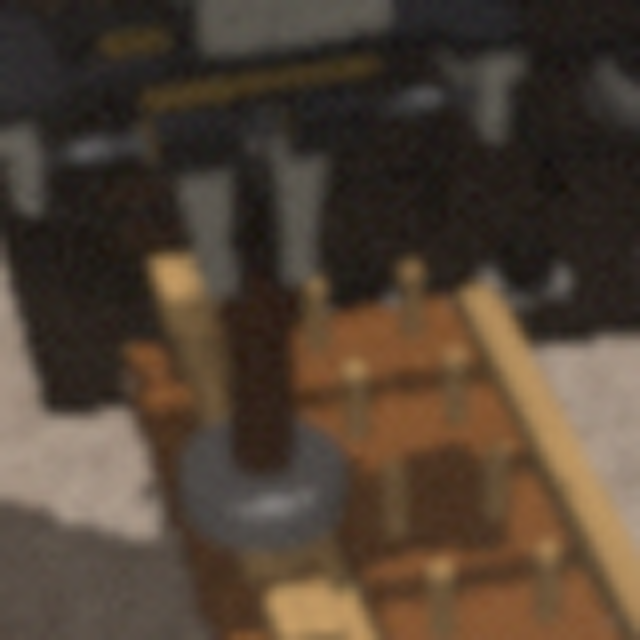

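View pics/a.png

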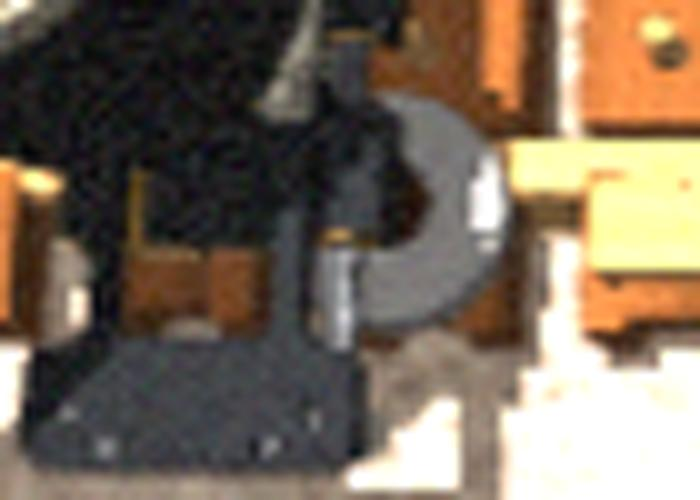

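jog_arm(
  motion=[
    {"dx": -0.004, "dy": 0, "dz": 0, "twist": 0},
    {"dx": -0.008, "dy": 0, "dz": 0, "twist": 0},
    {"dx": -0.015, "dy": 0, "dz": 0, "twist": 0},
    {"dx": -0.03, "dy": 0, "dz": 0, "twist": 0},
    {"dx": -0.06, "dy": 0, "dz": 0, "twist": 0},
    {"dx": -0.06, "dy": 0, "dz": 0, "twist": 0},
    {"dx": -0.06, "dy": 0, "dz": 0, "twist": 0},
    {"dx": -0.06, "dy": 0, "dz": 0, "twist": 0},
  ],
)

```text
t: 37.2
eef_pos: [0.4178, 0.2179, 0.2444]
ee_rot: [-0.442, 1.57, 2.724]
force: [0.6, 0.7, -0.6]
width: 0.01
```

```bash
python3 - <<'E'
from h import *
p,R,s=pose(); print(p,s['force'],s['width'])
grab('side','s19',(185,60,265,160),7)
grab('top','t19',(130,160,210,230),8)
E
```

```text
[0.41783366 0.21790584 0.24436294] [ 0.59932044  0.74833675 -0.62465694] 0.009995349478892383
```

View pics/s19.png

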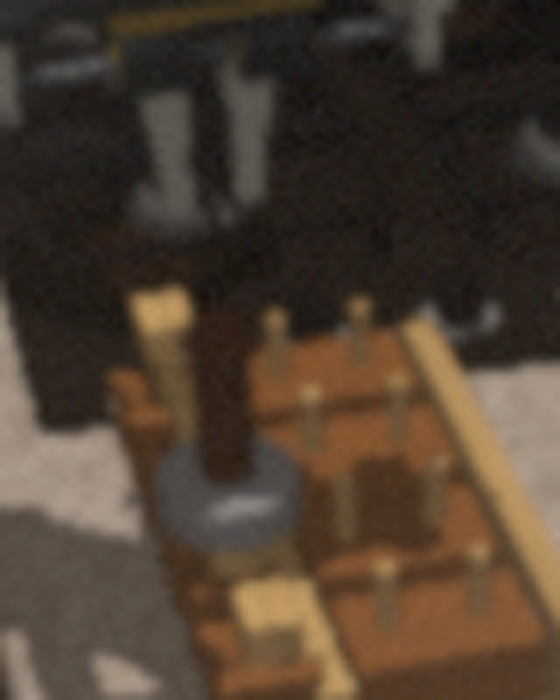

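View pics/t19.png

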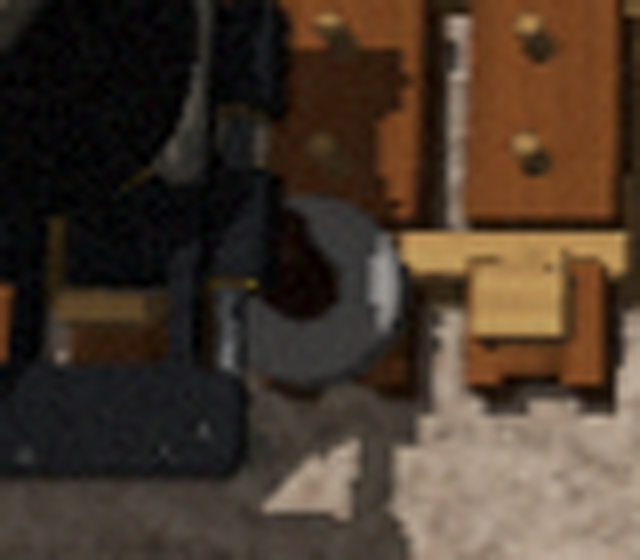

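```bash
python3 - <<'E'
from h import *
a=np.linspace(0,2*np.pi,180)
def rim(n,c,z): 
    q=proj(n,np.c_[c[0]+.033*np.cos(a),c[1]+.033*np.sin(a),np.full(180,z)]); return q.min(0),q.max(0)
for zb in (.099,.104,.109,.114,.119):
    c=onz('top',(167.8,195.6),zb+.022)
    lo,hi=rim('side',c,zb); print(zb,c[:2].round(4),'side xc',(lo[0]+hi[0])/2,'bottom',hi[1],'knobtop',proj('side',[c[0],c[1],zb+.105]).round(1),proj('top',[c[0],c[1],zb+.105]).round(1))
# same check on side0 initial on mat
lo,hi=rim('side',(.4557,.0235),.004);print('init pred',lo,hi)
E
```

```text
0.099 [0.4155 0.2182] side xc 216.53543837763635 bottom 139.079966971241 knobtop [[214.6 104.2]] [[160.5 189.7]]
0.104 [0.4146 0.217 ] side xc 216.2467636536827 bottom 138.0343761808195 knobtop [[214.3 103. ]] [[160.5 189.7]]
0.109 [0.4137 0.2158] side xc 215.95618808254153 bottom 136.98174102871292 knobtop [[213.9 101.8]] [[160.4 189.6]]
0.114 [0.4128 0.2146] side xc 215.66369317473033 bottom 135.92199133345338 knobtop [[213.6 100.6]] [[160.4 189.6]]
0.119 [0.4119 0.2133] side xc 215.36926020509947 bottom 134.85505599599 knobtop [[213.3  99.3]] [[160.3 189.6]]
init pred [233.47295098 185.62962446] [255.36999223 200.63520611]
```

```bash
python3 - <<'E'
from h import *
p=np.array([.4178,.2179,.2444])
for dz in (.03,.02,.01,0,-.011): print(dz,proj('side',[p+[-.012,0,dz],p+[.012,0,dz]]).round(1).tolist())
im=cv2.imread('pics/s19_raw.png')[55:115,190:240]; cv2.imwrite('pics/a.png',cv2.resize(cv2.convertScaleAbs(im,alpha=3,beta=20),None,fx=10,fy=10,interpolation=cv2.INTER_CUBIC))
E
```

```text
0.03 [[209.9, 83.5], [218.0, 82.5]]
0.02 [[210.1, 86.6], [218.2, 85.6]]
0.01 [[210.3, 89.7], [218.4, 88.6]]
0 [[210.5, 92.8], [218.5, 91.6]]
-0.011 [[210.8, 96.1], [218.7, 94.9]]
```

View pics/a.png

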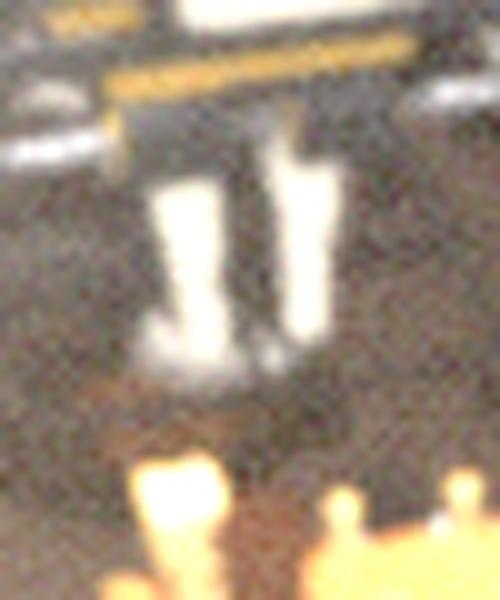

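jog_arm(
  motion=[
    {"dx": 0, "dy": 0, "dz": 0.0015, "twist": 0},
    {"dx": 0, "dy": 0, "dz": 0.0015, "twist": 0},
    {"dx": 0, "dy": 0, "dz": 0.0015, "twist": 0},
    {"dx": 0, "dy": 0, "dz": 0.0015, "twist": 0},
    {"dx": 0, "dy": 0, "dz": 0.0015, "twist": 0},
    {"dx": 0, "dy": 0, "dz": 0.0015, "twist": 0},
    {"dx": 0, "dy": 0, "dz": 0.0015, "twist": 0},
    {"dx": 0, "dy": 0, "dz": 0.0015, "twist": 0},
  ],
  gripper=0.065,
  newtons=60,
)

```text
t: 37.97
eef_pos: [0.4166, 0.218, 0.2446]
ee_rot: [0.367, 1.571, -2.75]
force: [1.3, -0.8, 0.4]
width: 0.0579
```

```bash
python3 - <<'E'
from h import *
go(.4157,.218,.157,181.4)
E
```

```text
d [ 0.0876 -0.      0.0009] twist 0.01 rows 3.0 q [ 0.9  -0.01 -0.37 -0.   -1.21 -0.88] t 37.97 p [0.4166 0.218  0.2446]
```

jog_arm(
  motion=[
    {"dx": 0.02, "dy": 0, "dz": 0.0009, "twist": 0},
    {"dx": 0.04, "dy": 0, "dz": 0.0009, "twist": 0},
    {"dx": 0.055, "dy": 0, "dz": 0.0009, "twist": 0},
    {"dx": 0.07, "dy": 0, "dz": 0.0009, "twist": 0},
    {"dx": 0.07, "dy": 0, "dz": 0.0009, "twist": 0},
    {"dx": 0.07, "dy": 0, "dz": 0.0009, "twist": 0},
    {"dx": 0.07, "dy": 0, "dz": 0.0009, "twist": 0},
  ],
)

```text
t: 38.55
eef_pos: [0.4162, 0.2183, 0.1755]
ee_rot: [-2.733, 1.57, 0.433]
force: [0.8, 0.1, 0.1]
width: 0.0649
```

```bash
python3 - <<'E'
from h import *
p,R,s=pose(); print(p,s['force'],s['width'])
im=grab('side','s20')[60:150,185:265]; cv2.imwrite('pics/s20.png',cv2.resize(cv2.convertScaleAbs(im,alpha=2,beta=15),None,fx=7,fy=7,interpolation=cv2.INTER_CUBIC))
E
```

```text
[0.41620524 0.218307   0.17546718] [0.83745905 0.14242932 0.06444827] 0.06491023911273892
```

View pics/s20.png

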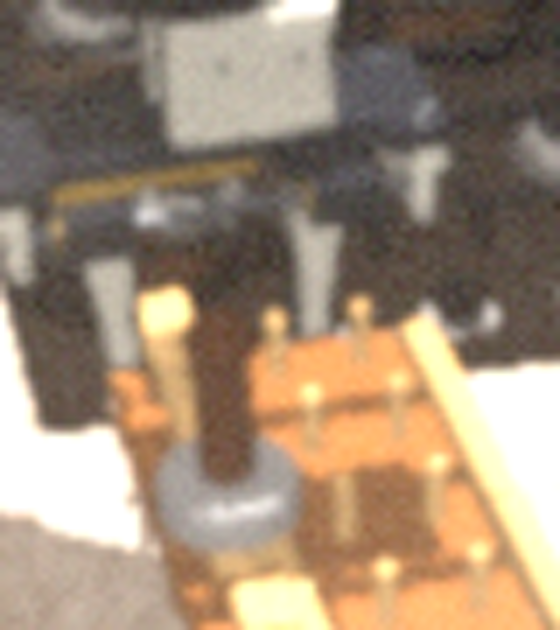

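jog_arm(
  motion=[
    {"dx": 0.006, "dy": 0, "dz": 0, "twist": 0},
    {"dx": 0.013, "dy": 0, "dz": 0, "twist": 0},
    {"dx": 0.013, "dy": 0, "dz": 0, "twist": 0},
    {"dx": 0.013, "dy": 0, "dz": 0, "twist": 0},
    {"dx": 0.013, "dy": 0, "dz": 0, "twist": 0},
  ],
)

```text
t: 39.02
eef_pos: [0.4157, 0.2179, 0.1616]
ee_rot: [1.338, 1.571, -1.779]
force: [-0.1, 0.8, -0.0]
width: 0.0651
```

jog_arm(
  motion=[
    {"dx": 0, "dy": 0, "dz": 0, "twist": 0},
    {"dx": 0, "dy": 0, "dz": 0, "twist": 0},
    {"dx": 0, "dy": 0, "dz": 0, "twist": 0},
    {"dx": 0, "dy": 0, "dz": 0, "twist": 0},
    {"dx": 0, "dy": 0, "dz": 0, "twist": 0},
    {"dx": 0, "dy": 0, "dz": 0, "twist": 0},
    {"dx": 0, "dy": 0, "dz": 0, "twist": 0},
    {"dx": 0, "dy": 0, "dz": 0, "twist": 0},
  ],
  gripper=0.005,
  newtons=60,
)

```text
t: 39.68
eef_pos: [0.4159, 0.218, 0.1617]
ee_rot: [-2.675, 1.57, 0.491]
force: [0.7, -0.2, 0.8]
width: 0.0304
```

```bash
python3 - <<'E'
from h import *
p,R,s=pose(); print(p,s['force'],s['width'])
im=grab('side','s21')[60:150,185:265]; cv2.imwrite('pics/s21.png',cv2.resize(cv2.convertScaleAbs(im,alpha=2,beta=15),None,fx=7,fy=7,interpolation=cv2.INTER_CUBIC))
E
```

```text
[0.41587543 0.21804886 0.16169493] [ 0.68102011 -0.23096885  0.82675881] 0.030359430534461142
```

View pics/s21.png

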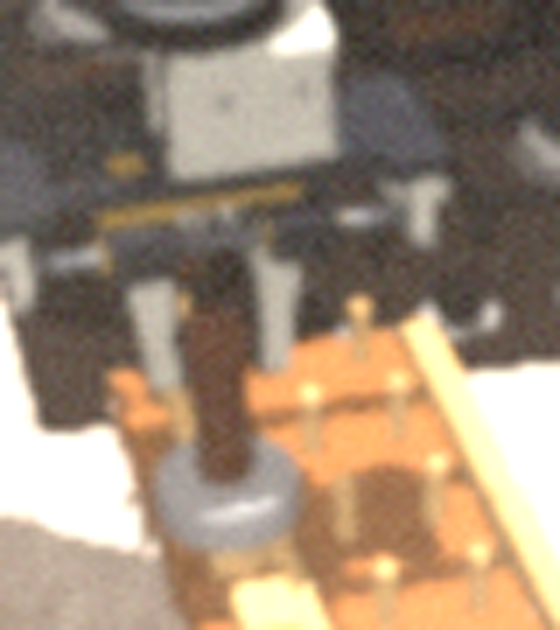

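jog_arm(
  motion=[
    {"dx": 0, "dy": 0, "dz": 0, "twist": 0},
    {"dx": 0, "dy": 0, "dz": 0, "twist": 0},
    {"dx": 0, "dy": 0, "dz": 0, "twist": 0},
    {"dx": 0, "dy": 0, "dz": 0, "twist": 0},
    {"dx": 0.003, "dy": 0, "dz": 0, "twist": 0},
    {"dx": 0.006, "dy": 0, "dz": 0, "twist": 0},
    {"dx": 0.009, "dy": 0, "dz": 0, "twist": 0},
    {"dx": 0.009, "dy": 0, "dz": 0, "twist": 0},
    {"dx": 0.009, "dy": 0, "dz": 0, "twist": 0},
  ],
  gripper=0.045,
)

```text
t: 40.48
eef_pos: [0.4156, 0.2178, 0.1522]
ee_rot: [0.883, 1.57, -2.234]
force: [-0.2, -0.4, 0.5]
width: 0.0454
```

jog_arm(
  motion=[
    {"dx": 0, "dy": 0, "dz": 0, "twist": 0},
    {"dx": 0, "dy": 0, "dz": 0, "twist": 0},
    {"dx": 0, "dy": 0, "dz": 0, "twist": 0},
    {"dx": 0, "dy": 0, "dz": 0, "twist": 0},
    {"dx": 0, "dy": 0, "dz": 0, "twist": 0},
    {"dx": 0, "dy": 0, "dz": 0, "twist": 0},
    {"dx": 0, "dy": 0, "dz": 0, "twist": 0},
    {"dx": 0, "dy": 0, "dz": 0, "twist": 0},
  ],
  gripper=0.005,
)

```text
t: 41.15
eef_pos: [0.4159, 0.2181, 0.1528]
ee_rot: [-2.631, 1.57, 0.535]
force: [0.4, 0.1, 1.5]
width: 0.0301
```

jog_arm(
  motion=[
    {"dx": 0.0015, "dy": 0, "dz": 0, "twist": 0},
    {"dx": 0.003, "dy": 0, "dz": 0, "twist": 0},
    {"dx": 0.003, "dy": 0, "dz": 0, "twist": 0},
    {"dx": 0.003, "dy": 0, "dz": 0, "twist": 0},
  ],
)

```text
t: 41.48
eef_pos: [0.4172, 0.2195, 0.1521]
ee_rot: [-2.473, 1.566, 0.694]
force: [-3.8, 1.5, 17.9]
width: 0.0302
```

jog_arm(
  motion=[
    {"dx": 0.001, "dy": 0, "dz": 0, "twist": 0},
    {"dx": 0.002, "dy": 0, "dz": 0, "twist": 0},
    {"dx": 0.002, "dy": 0, "dz": 0, "twist": 0},
  ],
)

```text
t: 41.73
eef_pos: [0.4181, 0.2203, 0.1517]
ee_rot: [-2.504, 1.563, 0.664]
force: [-6.6, 0.6, 30.4]
width: 0.0301
```

jog_arm(
  motion=[
    {"dx": -0.005, "dy": 0, "dz": 0, "twist": 0},
    {"dx": -0.02, "dy": 0, "dz": 0, "twist": 0},
    {"dx": -0.05, "dy": 0, "dz": 0, "twist": 0},
    {"dx": -0.06, "dy": 0, "dz": 0, "twist": 0},
    {"dx": -0.06, "dy": 0, "dz": 0, "twist": 0},
    {"dx": -0.06, "dy": 0, "dz": 0, "twist": 0},
  ],
)

```text
t: 42.23
eef_pos: [0.4151, 0.2178, 0.2066]
ee_rot: [-0.456, 1.57, 2.71]
force: [-0.7, 0.3, -5.4]
width: 0.0303
```

```bash
python3 - <<'E'
from h import *
p,R,s=pose(); print(p,s['force'],s['width'])
im=grab('side','s22')[60:160,185:265]; cv2.imwrite('pics/s22.png',cv2.resize(cv2.convertScaleAbs(im,alpha=2,beta=15),None,fx=7,fy=7,interpolation=cv2.INTER_CUBIC))
go(.415,.2888,.19,181.4)
E
```

```text
[0.41510103 0.2178349  0.20663802] [-0.73416303  0.29246088 -5.4071069 ] 0.030290740078457157
d [ 0.0159 -0.0714 -0.002 ] twist -0.02 rows 2.0 q [ 0.9   0.02 -0.43 -0.   -1.12 -0.88] t 42.28 p [0.4147 0.2174 0.2059]
```

View pics/s22.png

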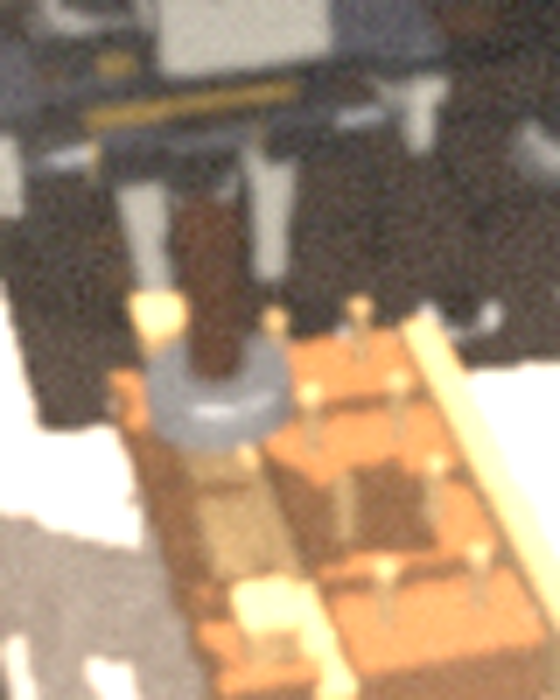

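jog_arm(
  motion=[
    {"dx": 0, "dy": -0.036, "dz": -0.001, "twist": 0},
    {"dx": 0, "dy": -0.0715, "dz": -0.001, "twist": 0},
    {"dx": 0, "dy": -0.0715, "dz": -0.001, "twist": 0},
    {"dx": 0.0, "dy": -0.0715, "dz": -0.001, "twist": 0},
    {"dx": 0.01, "dy": -0.0715, "dz": -0.001, "twist": 0},
    {"dx": 0.015, "dy": -0.0715, "dz": -0.001, "twist": 0},
    {"dx": 0.02, "dy": -0.0715, "dz": -0.001, "twist": 0},
    {"dx": 0.025, "dy": -0.0715, "dz": -0.001, "twist": 0},
    {"dx": 0.03, "dy": -0.0715, "dz": -0.001, "twist": 0},
    {"dx": 0.034, "dy": -0.0715, "dz": -0.001, "twist": 0},
    {"dx": 0.038, "dy": -0.0715, "dz": -0.001, "twist": 0},
    {"dx": 0.042, "dy": -0.0715, "dz": -0.001, "twist": 0},
    {"dx": 0.046, "dy": -0.0715, "dz": -0.001, "twist": 0},
    {"dx": 0.048, "dy": -0.0715, "dz": -0.001, "twist": 0},
    {"dx": 0.048, "dy": -0.0715, "dz": -0.001, "twist": 0},
  ],
)

```text
t: 43.53
eef_pos: [0.4151, 0.2897, 0.1603]
ee_rot: [-2.26, 1.57, 0.907]
force: [-2.6, 0.0, 3.5]
width: 0.0305
```

jog_arm(
  motion=[
    {"dx": 0.0025, "dy": 0, "dz": 0, "twist": 0},
    {"dx": 0.005, "dy": 0, "dz": 0, "twist": 0},
    {"dx": 0.005, "dy": 0, "dz": 0, "twist": 0},
    {"dx": 0.005, "dy": 0, "dz": 0, "twist": 0},
  ],
)

```text
t: 43.87
eef_pos: [0.4151, 0.2897, 0.1554]
ee_rot: [-2.117, 1.57, 1.049]
force: [-3.5, -0.4, 4.9]
width: 0.0304
```

jog_arm(
  motion=[
    {"dx": 0.0025, "dy": 0, "dz": 0, "twist": 0},
    {"dx": 0.005, "dy": 0, "dz": 0, "twist": 0},
    {"dx": 0.005, "dy": 0, "dz": 0, "twist": 0},
    {"dx": 0.005, "dy": 0, "dz": 0, "twist": 0},
  ],
)

```text
t: 44.2
eef_pos: [0.4158, 0.291, 0.1521]
ee_rot: [-2.263, 1.566, 0.904]
force: [-7.3, -0.0, 16.2]
width: 0.0303
```

jog_arm(
  motion=[
    {"dx": 0.001, "dy": 0, "dz": 0, "twist": 0},
    {"dx": 0.002, "dy": 0, "dz": 0, "twist": 0},
    {"dx": 0.002, "dy": 0, "dz": 0, "twist": 0},
  ],
)

```text
t: 44.45
eef_pos: [0.4165, 0.2917, 0.1519]
ee_rot: [-2.331, 1.564, 0.836]
force: [-11.4, -0.4, 28.3]
width: 0.0306
```

B is home. Lift and move to A.

jog_arm(
  motion=[
    {"dx": -0.005, "dy": 0, "dz": 0, "twist": 0},
    {"dx": -0.02, "dy": 0, "dz": 0, "twist": 0},
    {"dx": -0.05, "dy": 0, "dz": 0, "twist": 0},
    {"dx": -0.06, "dy": 0, "dz": 0, "twist": 0},
    {"dx": -0.06, "dy": 0, "dz": 0, "twist": 0},
    {"dx": -0.06, "dy": 0, "dz": 0, "twist": 0},
  ],
)

```text
t: 44.95
eef_pos: [0.4148, 0.2895, 0.207]
ee_rot: [-1.425, 1.57, 1.741]
force: [0.4, -0.3, -5.3]
width: 0.0301
```

```bash
python3 - <<'E'
from h import *
p,R,s=pose(); print(p,s['force'],s['width'])
im=grab('side','s23')[60:160,185:265]; cv2.imwrite('pics/s23.png',cv2.resize(cv2.convertScaleAbs(im,alpha=2,beta=15),None,fx=7,fy=7,interpolation=cv2.INTER_CUBIC))
go(.414,.361,.19,181.4)
E
```

```text
[0.41475631 0.28948997 0.20697972] [ 0.44348357 -0.32822506 -5.31490678] 0.030122475422250786
d [ 0.0161 -0.0721 -0.0015] twist -0.02 rows 2.0 q [ 1.    0.08 -0.36 -0.   -1.13 -0.97] t 45.0 p [0.4143 0.2889 0.2061]
```

View pics/s23.png

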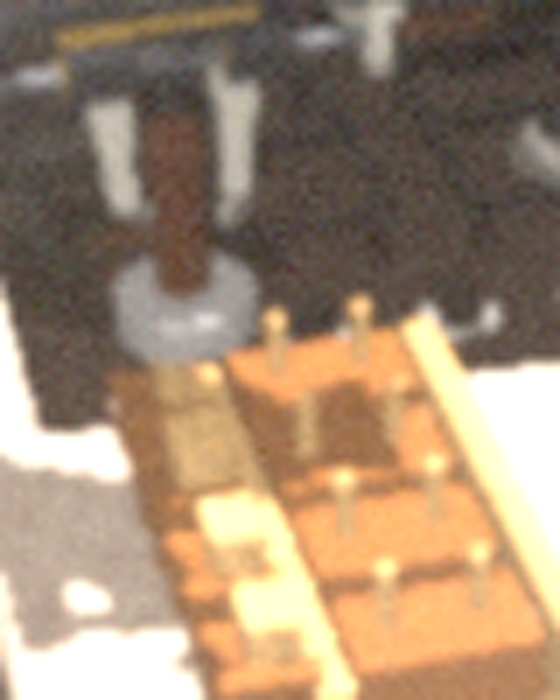

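jog_arm(
  motion=[
    {"dx": 0, "dy": -0.036, "dz": 0, "twist": 0},
    {"dx": 0, "dy": -0.072, "dz": -0.0005, "twist": 0},
    {"dx": 0, "dy": -0.072, "dz": -0.0005, "twist": 0},
    {"dx": 0.0, "dy": -0.072, "dz": -0.0005, "twist": 0},
    {"dx": 0.005, "dy": -0.072, "dz": -0.0005, "twist": 0},
    {"dx": 0.01, "dy": -0.072, "dz": -0.0005, "twist": 0},
    {"dx": 0.015, "dy": -0.072, "dz": -0.0005, "twist": 0},
    {"dx": 0.02, "dy": -0.072, "dz": -0.0005, "twist": 0},
    {"dx": 0.025, "dy": -0.072, "dz": -0.0005, "twist": 0},
    {"dx": 0.03, "dy": -0.072, "dz": -0.0005, "twist": 0},
    {"dx": 0.034, "dy": -0.072, "dz": -0.0005, "twist": 0},
    {"dx": 0.038, "dy": -0.072, "dz": -0.0005, "twist": 0},
    {"dx": 0.042, "dy": -0.072, "dz": -0.0005, "twist": 0},
    {"dx": 0.046, "dy": -0.072, "dz": -0.0005, "twist": 0},
    {"dx": 0.05, "dy": -0.072, "dz": -0.0005, "twist": 0},
    {"dx": 0.05, "dy": -0.072, "dz": -0.0005, "twist": 0},
  ],
)

```text
t: 46.33
eef_pos: [0.4138, 0.3619, 0.1582]
ee_rot: [-2.117, 1.569, 1.049]
force: [-3.7, -0.2, 2.4]
width: 0.03
```

jog_arm(
  motion=[
    {"dx": 0.003, "dy": 0, "dz": 0, "twist": 0},
    {"dx": 0.006, "dy": 0, "dz": 0, "twist": 0},
    {"dx": 0.006, "dy": 0, "dz": 0, "twist": 0},
    {"dx": 0.006, "dy": 0, "dz": 0, "twist": 0},
  ],
)

```text
t: 46.67
eef_pos: [0.4137, 0.362, 0.1526]
ee_rot: [-2.03, 1.569, 1.136]
force: [-3.6, 0.2, 5.2]
width: 0.0303
```

jog_arm(
  motion=[
    {"dx": 0.002, "dy": 0, "dz": 0, "twist": 0},
    {"dx": 0.004, "dy": 0, "dz": 0, "twist": 0},
    {"dx": 0.004, "dy": 0, "dz": 0, "twist": 0},
    {"dx": 0.004, "dy": 0, "dz": 0, "twist": 0},
  ],
)

```text
t: 47.0
eef_pos: [0.4149, 0.3641, 0.1519]
ee_rot: [-2.213, 1.563, 0.955]
force: [-9.6, -0.4, 23.9]
width: 0.0302
```

jog_arm(
  motion=[
    {"dx": 0.001, "dy": 0, "dz": 0, "twist": 0},
    {"dx": 0.001, "dy": 0, "dz": 0, "twist": 0},
    {"dx": 0.001, "dy": 0, "dz": 0, "twist": 0},
  ],
)

```text
t: 47.25
eef_pos: [0.4152, 0.3645, 0.1518]
ee_rot: [-2.226, 1.562, 0.942]
force: [-10.9, -0.4, 30.7]
width: 0.0303
```

jog_arm(
  motion=[
    {"dx": -0.005, "dy": 0, "dz": 0, "twist": 0},
    {"dx": -0.03, "dy": 0, "dz": 0, "twist": 0},
    {"dx": -0.07, "dy": 0, "dz": 0, "twist": 0},
    {"dx": -0.08, "dy": 0.03, "dz": 0, "twist": 0},
    {"dx": -0.08, "dy": 0.07, "dz": 0, "twist": 0},
    {"dx": -0.08, "dy": 0.11, "dz": 0, "twist": 0},
    {"dx": -0.08, "dy": 0.15, "dz": 0, "twist": 0},
    {"dx": -0.08, "dy": 0.19, "dz": 0, "twist": 0},
    {"dx": -0.08, "dy": 0.215, "dz": 0, "twist": 0},
    {"dx": -0.08, "dy": 0.215, "dz": 0, "twist": 0},
    {"dx": -0.08, "dy": 0.215, "dz": 0, "twist": 0},
    {"dx": -0.08, "dy": 0.215, "dz": 0, "twist": 0},
  ],
)

```text
t: 48.25
eef_pos: [0.4191, 0.1465, 0.2266]
ee_rot: [-2.198, 1.57, 0.968]
force: [0.5, 0.1, -4.3]
width: 0.0303
```

```bash
python3 - <<'E'
from h import *
p,R,s=pose(); print(p,s['force'],s['width'])
go(.4185,.1465,.155,181.4)
E
```

```text
[0.41911242 0.14654256 0.22657351] [ 0.46722265  0.0976704  -4.29036046] 0.030284792893318032
d [0.0716 0.0001 0.0006] twist -0.04 rows 2.0 q [ 0.78 -0.04 -0.44 -0.   -1.17 -0.76] t 48.25 p [0.4191 0.1465 0.2266]
```

jog_arm(
  motion=[
    {"dx": 0.03, "dy": 0, "dz": 0, "twist": 0},
    {"dx": 0.055, "dy": 0, "dz": 0, "twist": 0},
    {"dx": 0.065, "dy": 0, "dz": 0, "twist": 0},
    {"dx": 0.07, "dy": 0, "dz": 0, "twist": 0},
    {"dx": 0.073, "dy": 0, "dz": 0, "twist": 0},
    {"dx": 0.076, "dy": 0, "dz": 0, "twist": 0},
    {"dx": 0.077, "dy": 0, "dz": 0, "twist": 0},
    {"dx": 0.077, "dy": 0, "dz": 0, "twist": 0},
  ],
)

```text
t: 48.92
eef_pos: [0.4206, 0.1484, 0.1522]
ee_rot: [-2.553, 1.566, 0.614]
force: [-3.8, 2.1, 8.6]
width: 0.0302
```

jog_arm(
  motion=[
    {"dx": -0.01, "dy": 0, "dz": 0, "twist": 0},
    {"dx": -0.04, "dy": 0, "dz": 0, "twist": 0},
    {"dx": -0.06, "dy": 0.02, "dz": 0, "twist": 0},
    {"dx": -0.06, "dy": 0.05, "dz": -0.01, "twist": -7},
    {"dx": -0.06, "dy": 0.09, "dz": -0.02, "twist": -14},
    {"dx": -0.06, "dy": 0.12, "dz": -0.03, "twist": -21},
    {"dx": -0.06, "dy": 0.132, "dz": -0.036, "twist": -28},
    {"dx": -0.06, "dy": 0.132, "dz": -0.036, "twist": -35},
    {"dx": -0.06, "dy": 0.132, "dz": -0.036, "twist": -42},
    {"dx": -0.06, "dy": 0.132, "dz": -0.036, "twist": -49},
    {"dx": -0.06, "dy": 0.132, "dz": -0.036, "twist": -56},
    {"dx": -0.06, "dy": 0.132, "dz": -0.036, "twist": -63},
    {"dx": -0.06, "dy": 0.132, "dz": -0.036, "twist": -70},
    {"dx": -0.06, "dy": 0.132, "dz": -0.036, "twist": -77},
    {"dx": -0.06, "dy": 0.132, "dz": -0.036, "twist": -84},
    {"dx": -0.06, "dy": 0.132, "dz": -0.036, "twist": -90},
    {"dx": -0.06, "dy": 0.132, "dz": -0.036, "twist": -90},
    {"dx": -0.06, "dy": 0.132, "dz": -0.036, "twist": -90},
    {"dx": -0.06, "dy": 0.132, "dz": -0.036, "twist": -90},
  ],
)

```text
t: 50.5
eef_pos: [0.4585, 0.0157, 0.21]
ee_rot: [1.882, 1.57, 0.332]
force: [0.3, -0.7, -4.2]
width: 0.0303
```

```bash
python3 - <<'E'
from h import *
p,R,s=pose(); print(p,s['force'],s['width'])
grab('side','s24');zz('s24',[p,p-[0,0,.053],[.458,.0155,.004]],190,110,290,220,6)
im=grab('top','t24'); cv2.imwrite('pics/t24.png',cv2.resize(im[150:240,190:290],None,fx=7,fy=6))
go(.458,.0155,.1,271.4)
E
```

```text
[0.45851272 0.01567572 0.21001697] [ 0.31798194 -0.7285121  -4.18391237] 0.030255824806892564
d [ 1.098e-01 -4.000e-04  1.000e-04] twist -0.14 rows 3.0 q [ 0.47 -0.   -0.45  0.   -1.13  1.13] t 50.6 p [0.4583 0.0156 0.2098]
```

View pics/s24_z.png

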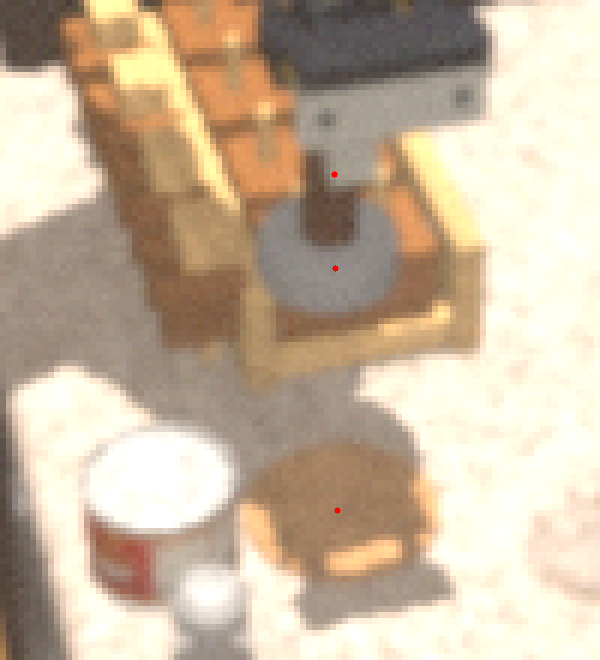

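View pics/t24.png

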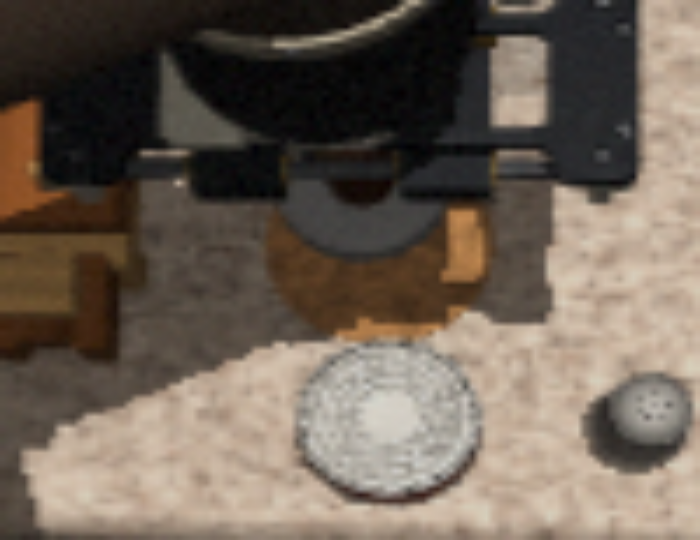

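jog_arm(
  motion=[
    {"dx": 0.035, "dy": 0, "dz": 0, "twist": 0},
    {"dx": 0.07, "dy": 0, "dz": 0, "twist": 0},
    {"dx": 0.1, "dy": 0, "dz": 0, "twist": 0},
    {"dx": 0.125, "dy": 0, "dz": 0, "twist": 0},
    {"dx": 0.14, "dy": 0, "dz": 0, "twist": 0},
    {"dx": 0.147, "dy": 0, "dz": 0, "twist": 0},
    {"dx": 0.147, "dy": 0, "dz": 0, "twist": 0},
    {"dx": 0.147, "dy": 0, "dz": 0, "twist": 0},
  ],
)

```text
t: 51.27
eef_pos: [0.4588, 0.0156, 0.0631]
ee_rot: [1.0, 1.57, -0.547]
force: [0.2, -0.5, -3.5]
width: 0.0303
```

jog_arm(
  motion=[
    {"dx": 0.002, "dy": 0, "dz": 0, "twist": 0},
    {"dx": 0.004, "dy": 0, "dz": 0, "twist": 0},
    {"dx": 0.004, "dy": 0, "dz": 0, "twist": 0},
    {"dx": 0.004, "dy": 0, "dz": 0, "twist": 0},
  ],
)

```text
t: 51.6
eef_pos: [0.4585, 0.0156, 0.0591]
ee_rot: [1.98, 1.57, 0.433]
force: [-0.3, 0.6, -3.5]
width: 0.0309
```

jog_arm(
  motion=[
    {"dx": 0.001, "dy": 0, "dz": 0, "twist": 0},
    {"dx": 0.002, "dy": 0, "dz": 0, "twist": 0},
    {"dx": 0.002, "dy": 0, "dz": 0, "twist": 0},
    {"dx": 0.002, "dy": 0, "dz": 0, "twist": 0},
  ],
)

```text
t: 51.93
eef_pos: [0.4592, 0.0157, 0.058]
ee_rot: [1.72, 1.569, 0.175]
force: [-3.5, 0.5, 9.9]
width: 0.03
```

Contact with the mat at the expected height; open slowly, rise straight up and check.

jog_arm(
  motion=[
    {"dx": -0.001, "dy": 0, "dz": 0, "twist": 0},
    {"dx": -0.001, "dy": 0, "dz": 0, "twist": 0},
    {"dx": -0.001, "dy": 0, "dz": 0, "twist": 0},
    {"dx": -0.001, "dy": 0, "dz": 0, "twist": 0},
    {"dx": -0.001, "dy": 0, "dz": 0, "twist": 0},
    {"dx": -0.001, "dy": 0, "dz": 0, "twist": 0},
  ],
  gripper=0.06,
)

```text
t: 52.43
eef_pos: [0.4583, 0.0154, 0.0575]
ee_rot: [0.186, 1.571, -1.36]
force: [0.8, -0.4, -0.2]
width: 0.0587
```

jog_arm(
  motion=[
    {"dx": -0.02, "dy": 0, "dz": 0, "twist": 0},
    {"dx": -0.05, "dy": 0, "dz": 0, "twist": 0},
    {"dx": -0.09, "dy": 0, "dz": 0, "twist": 0},
    {"dx": -0.13, "dy": 0, "dz": 0, "twist": 0},
    {"dx": -0.17, "dy": 0, "dz": 0, "twist": 0},
    {"dx": -0.2, "dy": 0, "dz": 0.02, "twist": 0},
    {"dx": -0.2, "dy": 0, "dz": 0.06, "twist": 0},
    {"dx": -0.2, "dy": 0, "dz": 0.1, "twist": 0},
    {"dx": -0.2, "dy": 0, "dz": 0.14, "twist": 0},
    {"dx": -0.2, "dy": 0, "dz": 0.18, "twist": 0},
    {"dx": -0.2, "dy": 0, "dz": 0.22, "twist": 0},
    {"dx": -0.2, "dy": 0, "dz": 0.26, "twist": 0},
    {"dx": -0.2, "dy": 0, "dz": 0.3, "twist": 0},
    {"dx": -0.2, "dy": 0, "dz": 0.32, "twist": 0},
    {"dx": -0.2, "dy": 0, "dz": 0.32, "twist": 0},
    {"dx": -0.2, "dy": 0, "dz": 0.32, "twist": 0},
  ],
)

```text
t: 53.77
eef_pos: [0.4654, -0.3055, 0.2569]
ee_rot: [-1.92, 1.57, 2.814]
force: [0.4, 1.9, -0.0]
width: 0.0601
```

```bash
python3 - <<'E'
from h import *
p,R,s=pose(); print(p,s['force'],s['width'],s['t'])
im=grab('side','s25'); cv2.imwrite('pics/s25.png',cv2.resize(im[90:220,180:300],None,fx=5,fy=4.5,interpolation=cv2.INTER_CUBIC))
im=grab('top','t25'); cv2.imwrite('pics/t25.png',cv2.resize(im[140:240,90:290],None,fx=4,fy=4,interpolation=cv2.INTER_CUBIC))
E
```

```text
[ 0.46542527 -0.30547439  0.25686024] [ 0.40625697  1.92339322 -0.00652403] 0.060129055638995475 53.7667
```

View pics/s25.png

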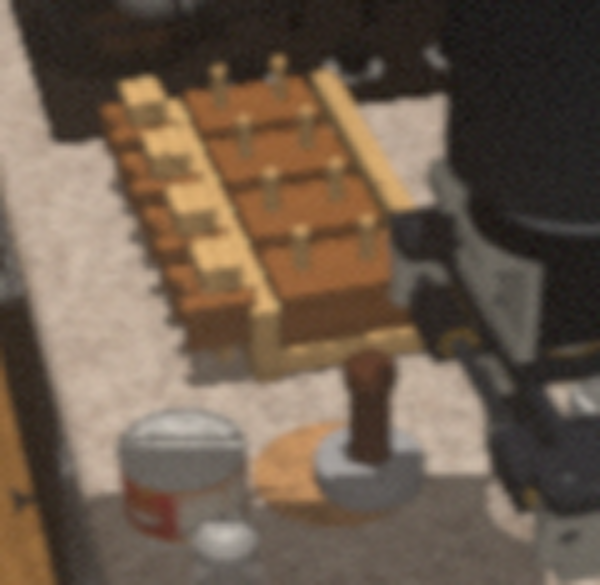

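View pics/t25.png

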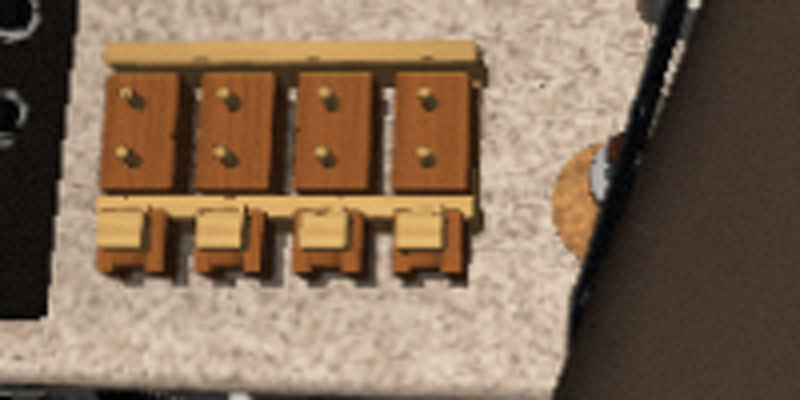

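```bash
python3 - <<'E'
from h import *
im=cv2.imread('pics/s25_raw.png')[160:210,225:275]; cv2.imwrite('pics/a.png',cv2.resize(cv2.convertScaleAbs(im,alpha=1.6,beta=10),None,fx=11,fy=11,interpolation=cv2.INTER_NEAREST))
E
```

```text
(no output)
```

View pics/a.png

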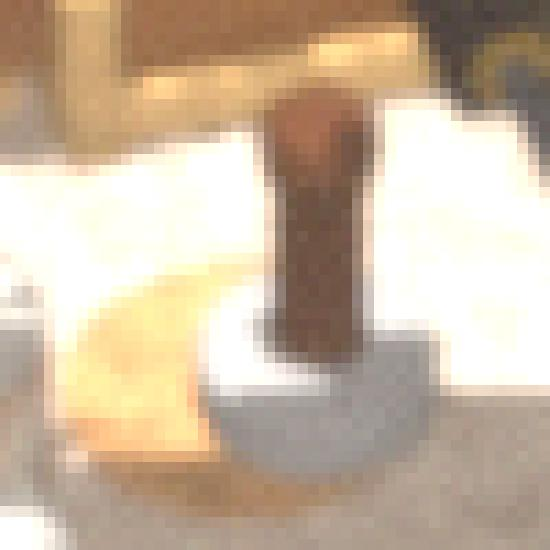

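```bash
python3 - <<'E'
from h import *
q=proj('side',[.4557,.0235,.004])[0]; print(onz('side',q+[8.4,3.7],.004))
q=proj('side',[.4557,.0235,.109])[0]; print('pred knob init',q)  # init knob obs from sp.png x 305, 
for c in ([.484,.01],[.482,.015]): print(proj('side',[[*c,.109],[*c,.004]]).round(1))
go(.49,.3,.257,181.4)
E
```

```text
[0.47588982 0.00132012 0.004     ]
pred knob init [243.97644768 166.10073641]
[[254.8 167.4]
 [254.7 194.3]]
[[253.7 166.4]
 [253.6 193.3]]
d [ 5.000e-04  3.870e-02 -6.033e-01] twist 89.99 rows 15.0 q [-0.23  0.14 -0.18 -0.   -1.25  1.82] t 53.87 p [ 0.4659 -0.3041  0.2573]
```

jog_arm(
  motion=[
    {"dx": 0, "dy": 0, "dz": -0.04, "twist": 0},
    {"dx": 0, "dy": 0, "dz": -0.08, "twist": 0},
    {"dx": 0, "dy": 0, "dz": -0.12, "twist": 0},
    {"dx": 0, "dy": 0, "dz": -0.16, "twist": 0},
    {"dx": 0, "dy": 0, "dz": -0.2, "twist": 0},
    {"dx": 0, "dy": 0, "dz": -0.24, "twist": 0},
    {"dx": 0, "dy": 0, "dz": -0.28, "twist": 0},
    {"dx": 0, "dy": 0, "dz": -0.32, "twist": 0},
    {"dx": 0, "dy": 0, "dz": -0.36, "twist": 0},
    {"dx": 0, "dy": 0, "dz": -0.4, "twist": 0},
    {"dx": 0, "dy": 0, "dz": -0.44, "twist": 0},
    {"dx": 0, "dy": 0, "dz": -0.48, "twist": 0},
    {"dx": 0, "dy": 0, "dz": -0.52, "twist": 0},
    {"dx": 0, "dy": 0, "dz": -0.54, "twist": 0},
    {"dx": 0, "dy": 0, "dz": -0.54, "twist": 0},
  ],
)

```text
t: 55.12
eef_pos: [0.4517, 0.2401, 0.2574]
ee_rot: [2.873, 1.57, 1.332]
force: [-0.2, 0.6, -0.2]
width: 0.0602
```

```bash
python3 - <<'E'
from h import *
p,R,s=pose(); print(p,s['t'])
im=grab('top','t26')
cv2.imwrite('pics/t26.png',cv2.resize(im[165:235,220:280],None,fx=8,fy=8,interpolation=cv2.INTER_NEAREST))
E
```

```text
[0.45174702 0.24012185 0.25735278] 55.1167
```

View pics/t26.png

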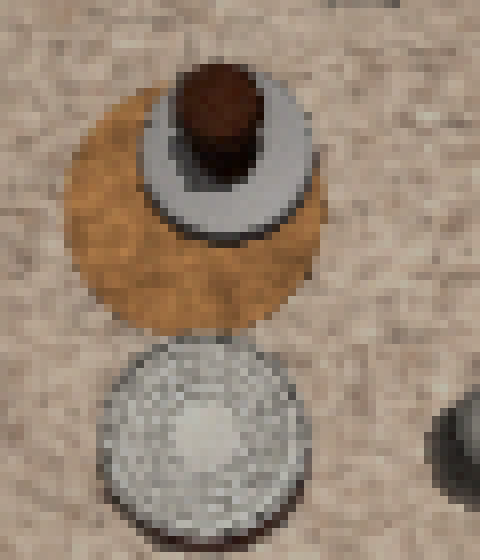

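```bash
python3 - <<'E'
from h import *
print(onz('top',(247.9,183.6),.026), onz('top',(247,177.5),.109))
go(.473,.0045,.2,271.4)
E
```

```text
[0.47466561 0.00341761 0.026     ] [0.47422022 0.00272554 0.109     ]
d [0.0573 0.0145 0.2343] twist 0.29 rows 6.0 q [ 0.87  0.06 -0.27 -0.   -1.24  0.73] t 55.17 p [0.4516 0.2383 0.2573]
```

jog_arm(
  motion=[
    {"dx": 0, "dy": 0.005, "dz": 0.04, "twist": 0},
    {"dx": 0, "dy": 0.01, "dz": 0.08, "twist": 0},
    {"dx": 0, "dy": 0.016, "dz": 0.12, "twist": 0},
    {"dx": 0, "dy": 0.016, "dz": 0.16, "twist": 0},
    {"dx": 0, "dy": 0.016, "dz": 0.2, "twist": 0},
    {"dx": 0, "dy": 0.016, "dz": 0.235, "twist": 0},
    {"dx": 0, "dy": 0.016, "dz": 0.235, "twist": 0},
    {"dx": 0.03, "dy": 0.016, "dz": 0.235, "twist": 0},
    {"dx": 0.06, "dy": 0.016, "dz": 0.235, "twist": 0},
    {"dx": 0.06, "dy": 0.016, "dz": 0.235, "twist": 0},
    {"dx": 0.06, "dy": 0.016, "dz": 0.235, "twist": 0},
    {"dx": 0.06, "dy": 0.016, "dz": 0.235, "twist": 0},
  ],
)

```text
t: 56.17
eef_pos: [0.4752, 0.0011, 0.1992]
ee_rot: [1.435, 1.569, -0.11]
force: [0.4, -0.0, 0.4]
width: 0.0598
```

```bash
python3 - <<'E'
from h import *
print(pose()[1].round(2))
go(.4745,.003,.0575,271.4)
E
```

```text
[[ 0.    1.    0.03]
 [-0.    0.03 -1.  ]
 [-1.    0.    0.  ]]
d [ 0.1417 -0.0009 -0.0019] twist 0.07 rows 4.0 q [ 0.42  0.03 -0.43  0.   -1.1   1.18] t 56.17 p [0.4752 0.0011 0.1992]
```

jog_arm(
  motion=[
    {"dx": 0.03, "dy": -0.0009, "dz": -0.0015, "twist": 0},
    {"dx": 0.06, "dy": -0.0009, "dz": -0.0015, "twist": 0},
    {"dx": 0.09, "dy": -0.0009, "dz": -0.0015, "twist": 0},
    {"dx": 0.12, "dy": -0.0009, "dz": -0.0015, "twist": 0},
    {"dx": 0.141, "dy": -0.0009, "dz": -0.0015, "twist": 0},
    {"dx": 0.141, "dy": -0.0009, "dz": -0.0015, "twist": 0},
    {"dx": 0.141, "dy": -0.0009, "dz": -0.0015, "twist": 0},
    {"dx": 0.141, "dy": -0.0009, "dz": -0.0015, "twist": 0},
  ],
)

```text
t: 56.83
eef_pos: [0.4754, 0.0031, 0.0587]
ee_rot: [1.757, 1.568, 0.211]
force: [0.4, 0.9, 0.7]
width: 0.0602
```

jog_arm(
  motion=[
    {"dx": 0, "dy": 0, "dz": 0, "twist": 0},
    {"dx": 0, "dy": 0, "dz": 0, "twist": 0},
    {"dx": 0, "dy": 0, "dz": 0, "twist": 0},
    {"dx": 0, "dy": 0, "dz": 0, "twist": 0},
    {"dx": 0, "dy": 0, "dz": 0, "twist": 0},
    {"dx": 0, "dy": 0, "dz": 0, "twist": 0},
    {"dx": 0, "dy": 0, "dz": 0, "twist": 0},
    {"dx": 0, "dy": 0, "dz": 0, "twist": 0},
  ],
  gripper=0.005,
  newtons=40,
)

```text
t: 57.5
eef_pos: [0.4744, 0.0027, 0.0571]
ee_rot: [1.874, 1.569, 0.328]
force: [-0.5, 2.7, 6.1]
width: 0.0308
```

jog_arm(
  motion=[
    {"dx": -0.015, "dy": 0, "dz": 0, "twist": 0},
    {"dx": -0.03, "dy": 0, "dz": 0, "twist": 0},
    {"dx": -0.03, "dy": -0.008, "dz": -0.006, "twist": 0},
    {"dx": -0.03, "dy": -0.0165, "dz": -0.0128, "twist": 0},
    {"dx": -0.03, "dy": -0.0165, "dz": -0.0128, "twist": 0},
    {"dx": -0.03, "dy": -0.0165, "dz": -0.0128, "twist": 0},
    {"dx": -0.015, "dy": -0.0165, "dz": -0.0128, "twist": 0},
    {"dx": -0.004, "dy": -0.0165, "dz": -0.0128, "twist": 0},
    {"dx": -0.002, "dy": -0.0165, "dz": -0.0128, "twist": 0},
    {"dx": -0.001, "dy": -0.0165, "dz": -0.0128, "twist": 0},
    {"dx": -0.001, "dy": -0.0165, "dz": -0.0128, "twist": 0},
  ],
)

```text
t: 58.42
eef_pos: [0.4567, 0.0147, 0.0574]
ee_rot: [-1.036, 1.57, -2.582]
force: [-0.7, 0.4, -3.6]
width: 0.0305
```

jog_arm(
  motion=[
    {"dx": 0.001, "dy": 0.0005, "dz": 0, "twist": 0},
    {"dx": 0.002, "dy": 0.0005, "dz": 0, "twist": 0},
    {"dx": 0.002, "dy": 0.0005, "dz": 0, "twist": 0},
  ],
)

```text
t: 58.67
eef_pos: [0.4588, 0.0151, 0.0571]
ee_rot: [1.725, 1.568, 0.18]
force: [-2.6, 0.2, 10.2]
width: 0.0306
```

jog_arm(
  motion=[
    {"dx": -0.001, "dy": 0, "dz": 0, "twist": 0},
    {"dx": -0.001, "dy": 0, "dz": 0, "twist": 0},
    {"dx": -0.001, "dy": 0, "dz": 0, "twist": 0},
    {"dx": -0.001, "dy": 0, "dz": 0, "twist": 0},
    {"dx": -0.001, "dy": 0, "dz": 0, "twist": 0},
    {"dx": -0.001, "dy": 0, "dz": 0, "twist": 0},
    {"dx": -0.001, "dy": 0, "dz": 0, "twist": 0},
    {"dx": -0.001, "dy": 0, "dz": 0, "twist": 0},
  ],
  gripper=0.06,
)

```text
t: 59.33
eef_pos: [0.4573, 0.0147, 0.0565]
ee_rot: [-0.916, 1.571, -2.462]
force: [0.9, 0.3, 0.0]
width: 0.06
```

jog_arm(
  motion=[
    {"dx": -0.02, "dy": 0, "dz": 0, "twist": 0},
    {"dx": -0.05, "dy": 0, "dz": 0, "twist": 0},
    {"dx": -0.09, "dy": 0, "dz": 0, "twist": 0},
    {"dx": -0.13, "dy": 0, "dz": 0, "twist": 0},
    {"dx": -0.17, "dy": 0, "dz": 0, "twist": 0},
    {"dx": -0.2, "dy": 0, "dz": 0, "twist": 0},
    {"dx": -0.2, "dy": 0, "dz": -0.04, "twist": 0},
    {"dx": -0.2, "dy": 0, "dz": -0.08, "twist": 0},
    {"dx": -0.2, "dy": 0, "dz": -0.12, "twist": 0},
    {"dx": -0.2, "dy": 0, "dz": -0.16, "twist": 0},
    {"dx": -0.2, "dy": 0, "dz": -0.2, "twist": 0},
    {"dx": -0.2, "dy": 0, "dz": -0.22, "twist": 0},
    {"dx": -0.2, "dy": 0, "dz": -0.22, "twist": 0},
    {"dx": -0.2, "dy": 0, "dz": -0.22, "twist": 0},
  ],
)

```text
t: 60.5
eef_pos: [0.4515, 0.2357, 0.256]
ee_rot: [-0.823, 1.57, -2.367]
force: [-0.5, -1.3, -0.1]
width: 0.0599
```

```bash
python3 - <<'E'
from h import *
p,R,s=pose(); print(p,s['t'])
im=grab('top','t27')
cv2.imwrite('pics/t27.png',cv2.resize(im[165:235,220:280],None,fx=8,fy=8,interpolation=cv2.INTER_NEAREST))
im=grab('side','s27'); cv2.imwrite('pics/s27.png',cv2.resize(im[150:220,180:290],None,fx=6,fy=6,interpolation=cv2.INTER_CUBIC))
E
```

```text
[0.45151623 0.23567004 0.25598278] 60.5
```

View pics/t27.png

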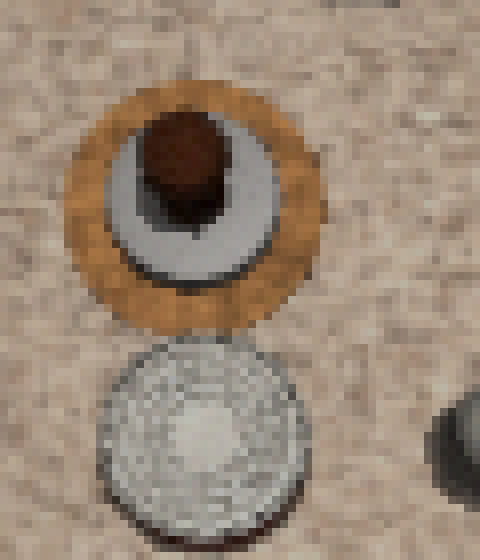

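View pics/s27.png

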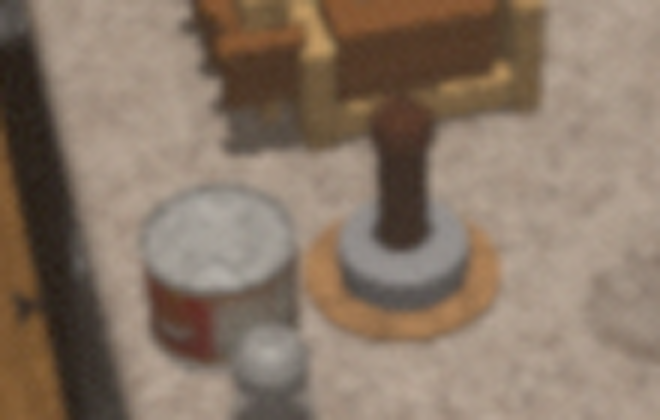

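```bash
python3 - <<'E'
from h import *
t=cv2.imread('pics/t25_raw.png')[182:216,108:212]; s=cv2.imread('pics/s25_raw.png')[100:162,195:240]
cv2.imwrite('pics/a.png',cv2.resize(t,None,fx=7.5,fy=7.5,interpolation=cv2.INTER_CUBIC))
cv2.imwrite('pics/b.png',cv2.resize(cv2.convertScaleAbs(s,alpha=1.4),None,fx=9,fy=9,interpolation=cv2.INTER_CUBIC))
E
```

```text
(no output)
```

View pics/a.png

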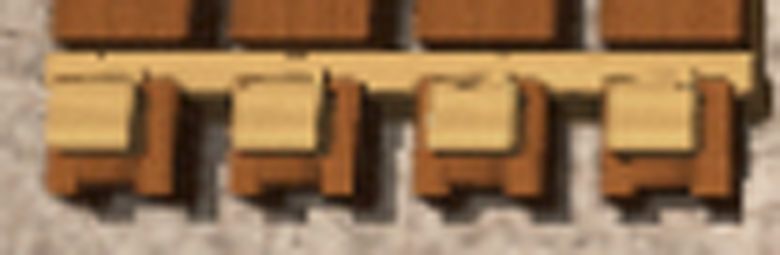

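View pics/b.png

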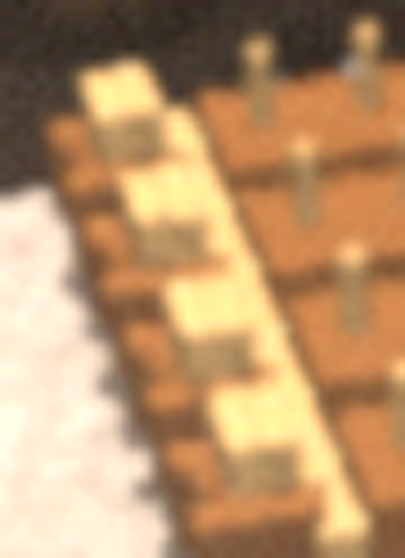

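jog_arm(
  motion=[
    {"dx": 0, "dy": 0, "dz": 0, "twist": 0},
    {"dx": 0, "dy": 0, "dz": 0, "twist": 0},
    {"dx": 0, "dy": 0, "dz": 0, "twist": 0},
    {"dx": 0, "dy": 0, "dz": 0, "twist": 0},
  ],
)

```text
t: 60.93
eef_pos: [0.452, 0.2341, 0.2568]
ee_rot: [2.418, 1.57, 0.871]
force: [-0.5, -0.7, 0.1]
width: 0.0601
```

```bash
python3 - <<'E'
from h import *
im=grab('top','t28'); a=cv2.imread('pics/t27_raw.png'); print(np.abs(im[170:205,225:265].astype(int)-a[170:205,225:265]).mean())
print('disc',onz('top',(220+194/8-.5,165+200/8-.5),.026),'mat',onz('top',(244,190.5),.004))
arm.job_done()
E
```

```text
2.1473809523809524
disc [0.4565132  0.01513298 0.026     ] mat [0.45781748 0.01548048 0.004     ]
the job is handed in; nothing more can be done
```

All four wedges are in their own slots and driven home with the pounder, and the pounder stands upright on its mat. I handed the job in at about t = 61 s; no verdict was reported.

**Wedges:** Each one stopped hard at the same gripper height, within about 0.4 mm: three under about 35 N down, and the first at about 13 N on a re-check after an earlier 45 N stop. In both views the heads sit level and flush on the tenons.

**Pounder:** The last top view puts it about 1.5 mm from the mat's centre. It did not move between the last two pictures.

**Problems on the way:**
- **Slipped grip:** My first grip was too high on the pounder's knob and slipped while driving the second wedge. The closed fingertips then pressed down on the knob while the pounder stood on that wedge. I gripped it again lower down and re-tapped the wedge to its stop.
- **Pounder found off-centre:** After I first set it back, the pounder was about 2 cm off the middle of the mat. I could not tell whether it was the announced knock or my release. I picked it up and placed it again.

**Checks that disagreed:** The fingers gripped higher than the stated tip length implies, and the side camera reads about half a pixel to one side. Neither affected the result. I did not measure the wedges' tilt or whether the bystanders had moved; in the last pictures nothing near the mat looks disturbed.

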